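Mark a brass blank in the spring marking machine

TASK

Mark the brass blank in the spring marking machine: lift the clear guard lid, stand the brass blank upright on the round steel spot inside, and lower the lid fully shut again. Then sweep the hammer arm back by its orange post until the sear holds it by itself (feel for the catch, do not force the arm against its buffer), let go of it, and press the red trigger paddle so that the hammer flies back and drives the punch home; keep clear of the arm while it flies. Leave the steel and copper blanks, the screwdriver and the brush where they are.

Things in the scene. Friction and masses are not known exactly. Their poses are not given: they have to be found in the camera images.
- machine: Teal spring marking machine bolted to the bench. Origin on the bench under it; z up, its x points away from the robot, its y to the robot's left (yaw up to 0.2 rad). Mm in this frame: plate 12 thick, x -120..130, y -207..153; a grey deck, top at z 39, x -50..125, y -201..-55, under the hammer arm's sweep.
- guard_box (a point): Centre of the mouth of the open-topped aluminium guard box on the machine (x 10, y 85 mm, rim at height 68 mm). Box outside 90 mm in the machine's x, 100 mm in y, walls 4 mm.
- anvil_spot (a point): Centre of the top of the round steel spot (36 mm across, 20 mm above the bench, at machine x 10, y 85 mm) on the guard box's floor, where the blank stands.
- backstop (a point): Middle of the top front edge of the fixed steel backstop in the guard box: 17 mm to the machine's +y of the spot's centre, 40 mm wide in x, 36 mm above the bench (16 mm above the spot). Fingers holding the blank near its top stay above it.
- lid_bar (a point): Middle of the black handle bar on the guard lid: 11 mm thick, 56 mm long along the machine's y, 35 mm above the lid's top face (its two legs are at 24 mm either side of the middle).
- lid_hinge (a point): Middle of the lid's hinge, on the box's far (+x) rim (machine x 55, y 85 mm), 68.5 mm above the bench; hinge axis along the machine's y. The bar lies 81 mm from it (70 mm towards the robot and 41 mm up when shut).
- lid (a joint): Clear guard lid (90 x 100 x 6 mm, 0.15 kg). 0 = shut on the rim, grows as lifted, 1.57 = upright, 1.95 = leaning back, end stop. Its stiff hinge (about 0.12 N m) keeps it wherever it is left, so it needs no other prop; lift it past upright to make room for a hand. Its top face, with the bar, then looks away from the robot.
- hammer (a joint): Angle of the sprung steel hammer arm about its vertical pivot. 0 = resting on the undriven punch, arm pointing along the machine's -x from the pivot; grows as swept towards the machine's -y (counter-clockwise from above); about -0.13 when the punch is driven home. The spring always pulls it back: about 3 N at the post at 0, 9 N at 1.2 rad.
- cock_post (a point): Top centre of the orange post on the hammer arm's free end: upright, 12 mm thick, from 58 to 105 mm above the bench, 150 mm from the pivot. It travels on a horizontal circle about the pivot and is meant to be pushed sideways. The steel arm below it is 18 mm wide, from 44 to 58 mm height.
- hammer_pivot (a point): On the hammer arm's vertical pivot axis, 90 mm above the bench (machine x 95, y -30 mm).
- sear_slot (a point): Middle of the black arc slot in the deck (105 mm from the pivot, at arm angle 1.0 rad). The sear hidden below catches the arm at an angle set differently each time, 0.85 to 1.2 rad. Its ramp, the last 0.2 rad before, adds 1 to 4 N at the post, then drops off; let go, the arm stays. A buffer starts 0.09 rad past the catch, about 1.1 N per mm at the post, solid 0.08 rad further.
- trigger_pad (a point): Pressing point in the middle of the ribbed top of the red trigger paddle (40 mm wide, in front of the guard box, at machine x -92, y 100 mm), 52 mm above the bench and 36 mm in front of the paddle's hinge.
- trigger (a joint): Red trigger paddle: 0 = up, grows as it is pressed down, 0.3 = fully down (11 mm at the pad). Linked to the sear: it dips by itself and springs back as the arm rides over the sear, and pressed to 0.2 to 0.25 it lets the cocked arm go. Takes 3 to 9 N.
- punch (a joint): Steel punch that the hammer drives into the guard box from its right (-y): 0 = not driven, 0.012 = home (m). Stiff (15 N), stays where driven. Its 7 mm rod, axis 32 mm above the bench at machine x 10, reaches to 25 mm before the spot's centre undriven and 13 mm driven, shoving the blank against the backstop.
- brass_blank: Solid brass (yellow) cylinder, 28 mm across and 46 mm tall, standing, about 0.24 kg. Origin at the centre of its underside.
- steel_blank: Same shape in grey steel, a bystander. Origin at the centre of its underside.
- copper_blank: Same shape in reddish copper, a bystander. Origin at the centre of its underside.
- screwdriver: Screwdriver with a blue handle, 160 mm long, lying on the bench to the right of the machine; a bystander. Origin in the middle of its underside.
- brush: Brush with a wooden handle, 170 mm long, lying on the bench to the left; a bystander. Origin in the middle of its underside.

How it is judged:
On the way, in this order (a step that is already met when the one before it is completed fails the run):
1. the lid is lifted and the brass blank stands on the spot inside the guard box, let go (value of joint lid above 0.6 rad and horizontal distance between brass_blank and anvil_spot below 0.01 m and z of brass_blank in the frame of anvil_spot below 0.004 m and angle between brass_blank's own z axis and vertical below 0.1 rad and contact force between brass_blank and the fingers below 0.2 N), for 0.2 s.
2. the lid is shut over the blank, the hammer not yet cocked (value of joint lid below 0.06 rad and value of joint hammer below 0.3 rad and value of joint punch below 0.003 m), for 0.2 s.
3. the hammer arm stays cocked on its sear by itself, untouched, lid still shut (value of joint hammer above 0.75 rad and velocity of joint hammer between -0.1 and 0.1 rad/s and contact force between hammer and the fingers below 0.2 N and value of joint lid below 0.06 rad and value of joint punch below 0.003 m and contact force between hammer and the arm below 0.2 N and distance between the grasp point and cock_post above 0.04 m), for 0.3 s.
4. the hammer has flown back and driven the punch (value of joint punch above 0.009 m and value of joint hammer below 0.05 rad), for 0.2 s.
At the end, for the whole second after the job is handed in: The lid is shut (within 0.06 rad), the punch driven at least 9 of its 12 mm, the hammer arm back at rest on it (below 0.05 rad), the trigger paddle up again, and the brass blank stands upright (within 0.1 rad) and at rest in the guard box within 14 mm of the spot's centre (all of step 4 and value of joint lid below 0.06 rad and value of joint trigger below 0.08 rad and horizontal distance between brass_blank and anvil_spot below 0.014 m and angle between brass_blank's own z axis and vertical below 0.1 rad and linear speed of brass_blank below 0.02 m/s); the robot touches nothing.
It fails at once if the hammer arm is forced, with more than 40 N (hard against its buffer) (contact force between hammer and the fingers above 40 N or contact force between hammer and the arm above 40 N).
It fails at once if the flying arm hits the robot (velocity of joint hammer below -3 rad/s and (contact force between hammer and the fingers above 2 N or contact force between hammer and the arm above 2 N)).
It fails at once if the steel or copper blank is displaced by more than 30 mm (distance of any of steel_blank, copper_blank from where it was at the start of the episode above 0.03 m).
It fails at once if the screwdriver or brush is displaced by more than 40 mm (distance of any of screwdriver, brush from where it was at the start of the episode above 0.04 m).
It also fails if it takes over 72 s, if anything falls off the work surface, if the arm or the gripper's body presses on something with over 40 N, if the wrist force passes 120 N, or if a joint passes its speed limit or range.

ROBOT

A 7-joint arm with a two-finger parallel gripper is mounted at the origin on the work surface. World frame = base frame: x ahead of the robot, y to its left, z up, the work surface at z = 0. Lengths are in m, angles in rad, forces in N, time in s.
With the tool pointing down it reaches from about 0.4 to 0.875 m from the base axis. Payload 6.5 kg.
Tool frame: the origin (TCP) lies at the very end of the fingers, on their centre line; the grasp point (between the pads) lies 19 mm behind it; z points along the fingers, y is the line along which they close (so a half turn about z gives the same grasp; the last joint's range is limited). The gripper opens to 88 mm and grips with 3 to 60 N. Pads are 18 mm wide; open, the fingers measure 123 mm over their backs; the gripper's body (75 mm by 187 mm) begins 45 mm behind the grasp point.
Start: joints at [-1.235, 0.536, -0.004, 1.538, 0.003, 1.067, -0.071], TCP at [0.254, 0.598, 0.239] pointing down, gripper open.
Joint ranges: [-2.7, 2.7], [-0.37, 2.16], [-1.27, 1.26], [0.24, 2.4], [-1.31, 4.45], [0.19, 1.91], [-2.76, 2.76]. Speed limits (rad/s): [2.39, 2.39, 3.14, 3.14, 3.14, 3.14, 3.14].

INTERFACE

Orientations are given as a 3x3 rotation matrix whose columns are the frame's x, y, z axes.
In Python, from rig import ctrl gives the robot as it stands. The module is installed in compiled form; this text tells all that it offers.
- The arm moves only by the tool arm_command, never from a script. Its argument "steps" is one flat list of numbers, 7 for each row, row after row: the shift along the tool's x, y, z in m, then the turn, a rotation vector about the tool's x, y, z in degrees, then the finger opening in m, from 0 to 0.0881. A call has exactly 10 rows; each row is the pose to reach, as a shift and turn from the pose commanded when the call began, along the tool's axes at that moment; what a row does not reach only later rows make up. A row lasts 1/12 s, in which the tool goes at most 41.7 mm and 7.16 degrees, less where a joint would pass 70% of its speed; a pose out of reach is approached as far as the arm can. A call with a gripper value outside its range is refused whole. The fingers move at their own pace and stop on an object; "newtons" is the grip in N (left out, the last holds). Time passes only in rows, so rows that repeat a pose let the fingers close, or fill a call up. It gives the time, the measured TCP pose, the force, the opening and the grip force at its end, in the units of the state.
- ctrl.get_obs(): the state, without advancing time (a new reading comes with each control period).
- ctrl.capture(name): name is "side" or "top"; returns (picture, depth): 384x512x3 uint8, red, green, blue; 384x512 float32, m along the optical axis (not along the pixel's ray), 0 where there is no reading.
- ctrl.camera_params(name): a dict with "fx", "fy", "cx", "cy" (pixels), "R" (3x3) and "t" (3): a world point X has camera coordinates R X + t. Camera axes: x right, y down, z forward; pixel columns grow to the right and rows downward; lengths in m; the calibration is good to about 2 mm. A picture is of the moment at which its call begins. camera_params takes no time and is no camera call.
- ctrl.finish_job(): hands the job in; it is judged then, once.
Trained networks look in the newest picture that a camera, given by its name, has taken for a name from the list of things; names that differ only in an ending like _2 or _b are one class to them, and where a whole thing is asked for, a point or a joint stands for the part that bears it (a point fixed in the world has none). Each returns a list of dicts, best first, with "conf" (0 to 1); they miss things now and then, are a little off and sometimes report something else, mostly with a low value. They report only what shows in the picture. A call takes as long as a camera call.
- ctrl.find_in(camera, name): "at" ([column, row] in pixels, amid what is visible of it).
The state is a dict: "time_s": time; "joint_positions": joint angles; "qd": joint speeds; "joint_torque": joint torques, N m; "position": TCP position; "eef_rot": TCP orientation; "ft_force": force on the tool from outside, world axes, zero at the start; "wrist_torque": the same for the moment, N m; "opening": opening from 0.0 (shut) to 1.0 (fully open); "finger_force": force on a finger pad.
Only numpy, scipy, OpenCV 4.12 (cv2) and the standard library are available. Lean on these libraries where they do the work, as an engineer would, in place of code of your own. Each camera call takes 0.05 s, during which the arm holds its last target. There are 200 camera calls.

## Working session

There is one attempt and no reset: what is moved stays moved. The work goes in short steps, Python scripts to look and compute and a tool call to move; the robot and the scene stay as the last step left them, time stands still between calls to the robot, and variables do not carry over. Pictures are saved under pics/ and viewed, at most 13 in all, crops included, and the job is handed in when it is done.

Besides the shell and the picture viewer there is one more tool, called as name(argument=value, ...), one argument or row to a line, values as JSON. arm_command: Moves the arm, as the interface text tells. Its arguments: {"type":"object","properties":{"steps":{"type":"array"},"newtons":{"type":"number"}},"required":["steps"]}

```bash
mkdir -p pics; cat > h.py <<'E'
import numpy as np, cv2
from rig import ctrl
def ray(cam,uv,z):
    """pixel -> world at height z"""
    p=ctrl.camera_params(cam);R=np.array(p["R"]);t=np.array(p["t"])
    d=R.T@np.array([(uv[0]-p["cx"])/p["fx"],(uv[1]-p["cy"])/p["fy"],1]);c=-R.T@t
    return c+d*(z-c[2])/d[2]
def deproj(cam,uv,dep):
    p=ctrl.camera_params(cam);R=np.array(p["R"]);t=np.array(p["t"])
    u,v=int(round(uv[0])),int(round(uv[1]));w=dep[v-1:v+2,u-1:u+2];w=w[w>0]
    if len(w)==0:return None
    z=np.median(w)
    return R.T@(np.array([(uv[0]-p["cx"])/p["fx"]*z,(uv[1]-p["cy"])/p["fy"]*z,z])-t)
def proj(cam,X):
    p=ctrl.camera_params(cam);c=np.array(p["R"])@X+np.array(p["t"])
    return np.array([p["fx"]*c[0]/c[2]+p["cx"],p["fy"]*c[1]/c[2]+p["cy"]])
E
python3 - <<'E'
from h import *
np.set_printoptions(precision=4,suppress=True)
for cam in("top","side"):
    im,d=ctrl.capture(cam);np.save(f"d_{cam}.npy",d);cv2.imwrite(f"pics/{cam}0.png",im[:,:,::-1])
    print(cam)
    for n in ["brass_blank","steel_blank","copper_blank","lid_bar","cock_post","trigger_pad","guard_box","hammer_pivot","sear_slot","lid_hinge","anvil_spot","screwdriver","brush"]:
        for r in ctrl.find_in(cam,n)[:2]: print(n,np.round(r["at"],1),round(r["conf"],2),deproj(cam,r["at"],d))
print(ctrl.get_obs())
E
```

```text
top
brass_blank [277.9 196.6] 0.43 [ 0.5519 -0.0664  0.0592]
steel_blank [200.  210.9] 0.46 [0.5046 0.1819 0.0472]
copper_blank [357.6 215.3] 0.58 [ 0.4968 -0.3214  0.046 ]
lid_bar [240.2 184.9] 0.72 [0.5856 0.054  0.0726]
cock_post [241.7 185.2] 0.62 [0.5846 0.0492 0.0731]
trigger_pad [158.7 177.7] 0.74 [0.6178 0.325  0.0227]
trigger_pad [231.  211.5] 0.71 [0.503  0.0824 0.0525]
guard_box [279.1 197.2] 0.61 [ 0.5501 -0.0703  0.0588]
hammer_pivot [274.  195.3] 0.96 [ 0.5591 -0.0546  0.0438]
hammer_pivot [200.4 210.2] 0.31 [0.5073 0.181  0.0446]
sear_slot [276.2 196.9] 0.86 [ 0.5509 -0.061   0.059 ]
lid_hinge [242.3 185.4] 0.86 [0.584  0.0473 0.073 ]
anvil_spot [276.5 196.5] 0.56 [ 0.5528 -0.0621  0.0562]
screwdriver [379.7 223.6] 0.61 [ 0.4741 -0.3969  0.0236]
screwdriver [275.2 189.7] 0.19 [ 0.573  -0.0575  0.0653]
brush [158.5 175.6] 0.84 [0.6258 0.3268 0.0193]
side
steel_blank [240.9 173. ] 0.58 [0.5176 0.1733 0.043 ]
copper_blank [248.9 299.3] 0.7 [ 0.5009 -0.338   0.0324]
copper_blank [267.2 190.5] 0.63 [0.5861 0.0306 0.0711]
lid_bar [267.8 187. ] 0.62 [0.5896 0.0457 0.0726]
lid
[... 606 characters left out ...]
er [238.4 333.9] 0.68 [ 0.4703 -0.4218  0.019 ]
brush [271.  173.5] 0.29 [0.6127 0.1627 0.0396]
{'time_s': 1.4, 'joint_positions': array([-1.2352,  0.5364, -0.0044,  1.5379,  0.0026,  1.0673, -0.0712]), 'qd': array([-0.0007,  0.0009,  0.0004,  0.0012, -0.0004,  0.0008, -0.0004]), 'joint_torque': array([  0.0001, -57.0897,   0.9903, -25.1913,  -0.0562,   0.0109,
         0.    ]), 'position': array([0.2542, 0.5982, 0.2387]), 'eef_rot': array([[-0.9204,  0.391 ,  0.    ],
       [ 0.391 ,  0.9204, -0.    ],
       [-0.    , -0.    , -1.    ]]), 'ft_force': array([-0.36  ,  0.2318,  0.2447]), 'wrist_torque': array([-0.0186,  0.0213,  0.0114]), 'finger_force': 0.0, 'opening': 1.0022232902114558}
```

```bash
python3 - <<'E'
import cv2
a=cv2.imread("pics/top0.png")[110:260,140:400];cv2.imwrite("pics/topc.png",cv2.resize(a,None,fx=3,fy=3,interpolation=cv2.INTER_CUBIC))
b=cv2.imread("pics/side0.png")[120:350,160:360];cv2.imwrite("pics/sidec.png",cv2.resize(b,None,fx=2.6,fy=2.6,interpolation=cv2.INTER_CUBIC))
E
```

```text
(no output)
```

View pics/topc.png

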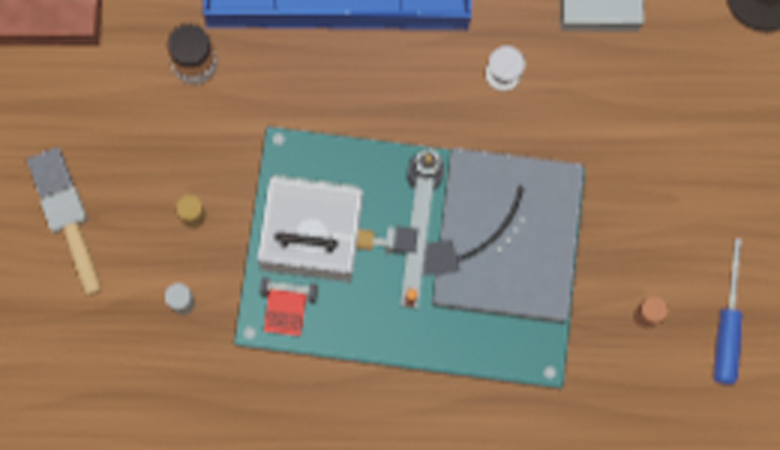

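View pics/sidec.png

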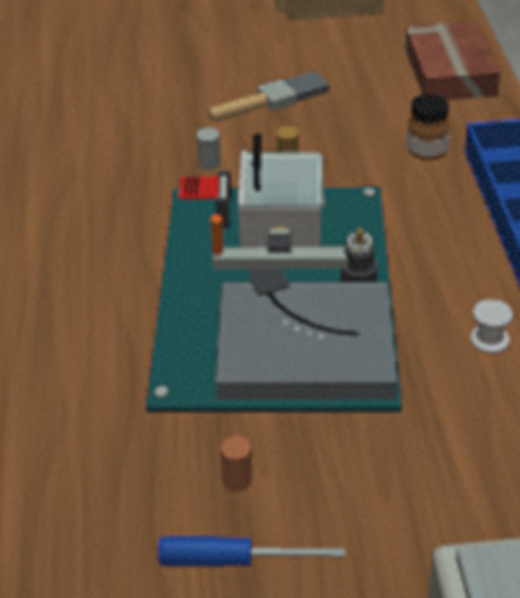

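The top crop shows the teal plate with its corners at crop pixels (266,127), (583,164), (563,386) and (235,346). The lid bar is near (307,241), the orange post at (411,295), and the red paddle at (285,312). The brass blank is at (190,209), steel at (178,297) and copper at (653,310). The side view agrees. I'll fit the machine pose next.

```bash
cat > fit.py <<'E'
from h import *
from scipy.optimize import least_squares
np.set_printoptions(precision=4,suppress=True)
C=lambda u,v:np.array([u/3+140-1/3,v/3+110-1/3])
S=lambda u,v:np.array([u/2.6+160-.3,v/2.6+120-.3])
pts=[("top",C(266,127),(.130,.153,.012)),("top",C(583,164),(.130,-.207,.012)),("top",C(563,386),(-.120,-.207,.012)),("top",C(235,346),(-.120,.153,.012)),
("top",C(411,294),(-.055,-.030,.105)),("side",S(148,409),(-.120,-.207,.006)),("side",S(401,409),(.130,-.207,.006)),("side",S(217,217),(-.055,-.030,.105))]
def W(p,X): c,s=np.cos(p[2]),np.sin(p[2]);return np.array([p[0]+c*X[0]-s*X[1],p[1]+s*X[0]+c*X[1],X[2]])
f=lambda p:np.concatenate([proj(c,W(p,X))-uv for c,uv,X in pts])
r=least_squares(f,[.58,-.03,-.1],loss="soft_l1")
print(r.x,f(r.x).reshape(-1,2));np.save("m.npy",r.x);m=r.x
for n,X in dict(spot=(.01,.085,.02),bar=(-.015,.085,.1095),hinge=(.055,.085,.0685),pivot=(.095,-.03,.09),post=(-.055,-.03,.105),pad=(-.092,.1,.052)).items():
    w=W(m,X);print(n,w,C(0,0)*0+(proj("top",w)-[140,110])*3,(proj("side",w)-[160,120])*2.6)
for n,uv in dict(brass=(190,207),steel=(178,295),copper=(653,309)).items(): print(n,ray("top",C(*uv),.046),deproj("top",C(*uv),np.load("d_top.npy")))
print("brass side top",ray("side",S(288,133),.046),"steel",ray("side",S(208,134),.046))
im=cv2.imread("pics/top0.png");hsv=cv2.cvtColor(im,cv2.COLOR_BGR2HSV);d=np.load("d_top.npy")
# depth-based segmentation: points at z 40..50mm near brass
P=ctrl.camera_params("top");v,u=np.mgrid[0:384,0:512]
cam=np.stack([(u-P["cx"])/P["fx"]*d,(v-P["cy"])/P["fy"]*d,d],-1)-np.array(P["t"]);w=cam@np.array(P["R"])
for n,c in dict(brass=(203,179),steel=(199,208)).items():
    q=w[c[1]-7:c[1]+8,c[0]-7:c[0]+8].reshape(-1,3);q=q[(q[:,2]>.042)&(q[:,2]<.05)];print(n,len(q),(q.min(0)+q.max(0))/2,q.mean(0))
E
python3 fit.py
```

```text
[ 0.567  -0.0386 -0.111 ] [[-0.3124 -0.3735]
 [ 0.9075  0.0246]
 [ 0.6541  0.2582]
 [-0.262  -0.0267]
 [ 0.6176 -0.2956]
 [-0.693  -0.3595]
 [ 0.8019 -1.1486]
 [-0.5345 -0.4263]]
spot [0.5864 0.0448 0.02  ] [310.482  234.6484] [278.1923 211.7802]
bar [0.5615 0.0475 0.1095] [305.4005 239.7848] [254.6418 148.3333]
hinge [0.6311 0.0398 0.0685] [314.8172 184.135 ] [317.348 177.365]
pivot [ 0.6581 -0.0789  0.09  ] [427.2703 155.5806] [358.5812 224.8481]
post [ 0.509  -0.0623  0.105 ] [411.8527 292.1133] [214.8303 215.1117]
pad [0.4867 0.071  0.052 ] [283.4775 319.9501] [189.2549 182.8088]
brass [0.6108 0.176  0.046 ] [0.6109 0.176  0.0458]
steel [0.5142 0.1855 0.046 ] [0.5142 0.1855 0.046 ]
copper [ 0.5053 -0.3208  0.046 ] [ 0.505  -0.3205  0.0476]
brass side top [0.6118 0.1685 0.046 ] steel [0.5143 0.1793 0.046 ]
brass 47 [0.6082 0.1777 0.0462] [0.6088 0.1778 0.0458]
steel 40 [0.511  0.1867 0.0457] [0.5102 0.187  0.0461]
```

```bash
cat > plan.py <<'E'
from h import *
from scipy.spatial.transform import Rotation as Ro, Slerp
m=np.load("m.npy");np.set_printoptions(suppress=True)
def pose(x,y,z,yaw):  # machine mm, yaw deg of tool y from machine x; tool pointing down
    c,s=np.cos(m[2]),np.sin(m[2]);a=m[2]+np.deg2rad(yaw);x,y=x/1e3,y/1e3
    ty=np.array([np.cos(a),np.sin(a),0]);tz=np.array([0,0,-1.]);
    return np.array([m[0]+c*x-s*y,m[1]+s*x+c*y,z/1e3]),np.column_stack([np.cross(ty,tz),ty,tz])
def mach(P):
    c,s=np.cos(m[2]),np.sin(m[2]);d=np.array(P[:2])-m[:2];return np.array([c*d[0]+s*d[1],-s*d[0]+c*d[1],P[2]])*1e3
def here():
    o=ctrl.get_obs();y=o["eef_rot"][:,1];return list(mach(o["position"]))+[(np.rad2deg(np.arctan2(y[1],y[0])-m[2])+180)%360-180]
def rows(T,o=None):
    """T: list of machine targets (x,y,z,yaw,open); rows relative to the measured pose"""
    o=o or ctrl.get_obs();R=np.array(o["eef_rot"]);out=[]
    for t in T:
        P,Q=pose(*t[:4]);s=R.T@(P-o["position"]);w=Ro.from_matrix(R.T@Q).as_rotvec(degrees=True)
        out.append(list(np.round(s,4))+list(np.round(w,1))+[t[4]])
    print("t",round(o["time_s"],2),"here",np.round(here(),1))
    for r in out: print(",".join(f"{v:g}" for v in r))
def lin(a,b,n): return [tuple(np.array(a)+(np.array(b)-a)*(i+1)/n) for i in range(n)]
E
python3 - <<'E'
from plan import *
h=here();rows(lin(h+[.088],[-15,85,160,0,.03],18))
E
```

```text
t 1.4 here [-381.5  598.2  238.7   73.3]
-0.0277,-0.0215,0.0044,-0,0,4.1,0.0847778
-0.0554,-0.043,0.0087,-0,0,8.1,0.0815556
-0.083,-0.0644,0.0131,-0,0,12.2,0.0783333
-0.1107,-0.0859,0.0175,-0,0,16.3,0.0751111
-0.1384,-0.1074,0.0219,-0,0,20.4,0.0718889
-0.1661,-0.1289,0.0262,-0,0,24.4,0.0686667
-0.1937,-0.1504,0.0306,-0,0,28.5,0.0654444
-0.2214,-0.1718,0.035,-0,0,32.6,0.0622222
-0.2491,-0.1933,0.0394,-0,0,36.7,0.059
-0.2768,-0.2148,0.0437,-0,0,40.7,0.0557778
-0.3045,-0.2363,0.0481,-0,0,44.8,0.0525556
-0.3321,-0.2578,0.0525,-0,0,48.9,0.0493333
-0.3598,-0.2793,0.0569,-0,0,53,0.0461111
-0.3875,-0.3007,0.0612,-0,0,57,0.0428889
-0.4152,-0.3222,0.0656,-0,0,61.1,0.0396667
-0.4428,-0.3437,0.07,-0,0,65.2,0.0364444
-0.4705,-0.3652,0.0743,-0,0,69.3,0.0332222
-0.4982,-0.3867,0.0787,-0,0,73.3,0.03
```

arm_command(
  steps=[-0.028, -0.021, 0.004, 0, 0, 4, 0.03, -0.055, -0.043, 0.009, 0, 0, 8, 0.03, -0.083, -0.064, 0.013, 0, 0, 12, 0.03, -0.111, -0.086, 0.017, 0, 0, 16, 0.03, -0.138, -0.107, 0.022, 0, 0, 20, 0.03, -0.166, -0.129, 0.026, 0, 0, 24, 0.03, -0.194, -0.15, 0.031, 0, 0, 28, 0.03, -0.221, -0.172, 0.035, 0, 0, 32, 0.03, -0.249, -0.193, 0.039, 0, 0, 36, 0.03, -0.277, -0.215, 0.044, 0, 0, 41, 0.03],
)

```text
time_s: 2.23
position: [0.4258, 0.2908, 0.195]
eef_rot: [[-0.435, 0.9, 0.001], [0.9, 0.435, 0.001], [0.0, 0.001, -1.0]]
ft_force: [-0.1, 0.0, -0.0]
opening: 0.336
finger_force: 0.0
```

```bash
python3 - <<'E'
from plan import *
h=here();rows(lin(h+[.03],[-15,85,140,0,.03],9))
E
```

```text
t 2.23 here [-176.8  311.7  195.    32.2]
-0.0309,0.0018,0.0061,0.1,-0,3.6,0.03
-0.0618,0.0036,0.0122,0.1,-0,7.1,0.03
-0.0927,0.0054,0.0183,0.1,-0,10.7,0.03
-0.1236,0.0072,0.0244,0.1,-0,14.3,0.03
-0.1545,0.009,0.0305,0.1,-0,17.9,0.03
-0.1854,0.0108,0.0366,0.1,-0,21.4,0.03
-0.2163,0.0126,0.0427,0.1,-0,25,0.03
-0.2472,0.0144,0.0488,0.1,-0,28.6,0.03
-0.2781,0.0162,0.0549,0.1,-0,32.2,0.03
```

arm_command(
  steps=[-0.035, 0.002, 0.006, 0, 0, 3.6, 0.03, -0.07, 0.004, 0.012, 0, 0, 7.1, 0.03, -0.105, 0.006, 0.018, 0, 0, 10.7, 0.03, -0.14, 0.008, 0.024, 0, 0, 14.3, 0.03, -0.175, 0.01, 0.031, 0, 0, 18, 0.03, -0.21, 0.012, 0.037, 0, 0, 21.5, 0.03, -0.24, 0.014, 0.043, 0, 0, 25, 0.03, -0.265, 0.0155, 0.049, 0, 0, 28.6, 0.03, -0.278, 0.016, 0.055, 0, 0, 32.2, 0.03, -0.278, 0.016, 0.055, 0, 0, 32.2, 0.03],
)

```text
time_s: 3.07
position: [0.562, 0.0453, 0.139]
eef_rot: [[0.115, 0.993, -0.0], [0.993, -0.115, -0.002], [-0.002, 0.0, -1.0]]
ft_force: [-0.3, -0.6, -0.6]
opening: 0.339
finger_force: 0.0
```

```bash
python3 - <<'E'
from plan import *
rows([(-15,85,97,0,.03)])
for c in("top","side"):
    im,d=ctrl.capture(c);np.save(f"d_{c}1.npy",d);cv2.imwrite(f"pics/{c}1.png",im[:,:,::-1])
    for n in ("lid_bar","trigger_pad","cock_post"):
        for r in ctrl.find_in(c,n)[:2]: print(c,n,r,deproj(c,r["at"],d))
a=cv2.imread("pics/top1.png")[140:230,190:310];b=cv2.imread("pics/side1.png")[140:250,200:320]
cv2.imwrite("pics/v1.png",np.hstack([cv2.resize(a,(400,300),interpolation=2),cv2.resize(b,(327,300),interpolation=2)]))
E
```

```text
t 3.07 here [-14.3  82.8 139.   -0.3]
0.0023,-0.0007,0.042,0,0.1,-0.3,0.03
top lid_bar {'at': [292.1, 199.3], 'conf': 0.64} [ 0.54700616 -0.11304983  0.04190695]
top trigger_pad {'at': [353.5, 216.5], 'conf': 0.64} [ 0.49401497 -0.3099468   0.03806157]
top trigger_pad {'at': [280.1, 190.6], 'conf': 0.44} [ 0.57199004 -0.07352202  0.0569802 ]
top cock_post {'at': [279.9, 189.9], 'conf': 0.56} [ 0.57404186 -0.07281952  0.05806326]
side lid_bar {'at': [266.6, 187.7], 'conf': 0.56} [0.58548951 0.04068702 0.07405993]
side trigger_pad {'at': [236.4, 190.0], 'conf': 0.55} [0.49761187 0.07588113 0.04855332]
side cock_post {'at': [269.0, 218.5], 'conf': 0.69} [ 0.57845832 -0.07920712  0.05622693]
```

View pics/v1.png

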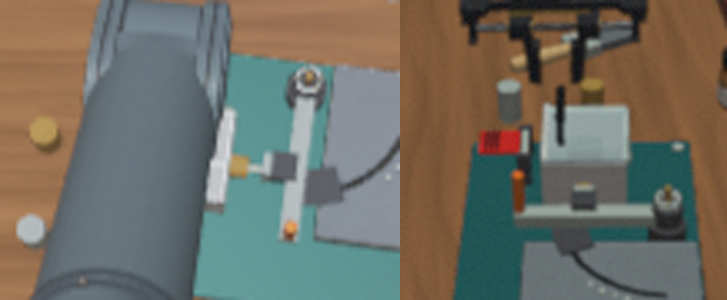

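The side view (right half) shows the open fingers at about x 535 and 578, straddling the bar at 561. The top view is blocked by the arm. Next I descend and close on the bar.

arm_command(
  steps=[0.002, -0.0005, 0.015, 0, 0, 0, 0.03, 0.002, -0.0005, 0.03, 0, 0, 0, 0.03, 0.002, -0.0005, 0.042, 0, 0, 0, 0.03, 0.002, -0.0005, 0.042, 0, 0, 0, 0.03, 0.002, -0.0005, 0.042, 0, 0, 0, 0.012, 0.002, -0.0005, 0.042, 0, 0, 0, 0.006, 0.002, -0.0005, 0.042, 0, 0, 0, 0.004, 0.002, -0.0005, 0.042, 0, 0, 0, 0.004, 0.002, -0.0005, 0.042, 0, 0, 0, 0.004, 0.002, -0.0005, 0.042, 0, 0, 0, 0.004],
  newtons=6,
)

```text
time_s: 4.3
position: [0.5644, 0.0508, 0.0991]
eef_rot: [[0.109, 0.994, 0.007], [0.994, -0.109, -0.0], [0.0, 0.007, -1.0]]
ft_force: [7.5, -0.9, -6.1]
opening: 0.123
finger_force: 6.0
```

```bash
cat >> plan.py <<'E'
def bar(th,dz=-12.5,dx=0,op=.004,y=85,bx=0):
    a=np.deg2rad(30.36)+th;return (55-81*np.cos(a)+dx,y,68.5+81*np.sin(a)+dz,0,op)
E
python3 - <<'E'
from plan import *
print(ctrl.get_obs()["opening"]*88,ctrl.get_obs()["ft_force"])
rows([bar(t) for t in np.linspace(.09,.9,10)])
E
```

```text
10.801012178860459 [ 7.46130451 -0.91835128 -6.08460375]
t 4.3 here [-12.5  88.6  99.1   0.1]
-0.0036,0.0016,-0.004,0.4,-0,0.1,0.004
-0.0036,0.0061,-0.0097,0.4,-0,0.1,0.004
-0.0036,0.0111,-0.015,0.4,-0,0.1,0.004
-0.0036,0.0166,-0.0197,0.4,-0,0.1,0.004
-0.0036,0.0225,-0.024,0.4,-0,0.1,0.004
-0.0036,0.0288,-0.0278,0.4,-0,0.1,0.004
-0.0036,0.0353,-0.0309,0.4,-0,0.1,0.004
-0.0037,0.0422,-0.0335,0.4,-0,0.1,0.004
-0.0037,0.0492,-0.0354,0.4,-0,0.1,0.004
-0.0037,0.0564,-0.0367,0.4,-0,0.1,0.004
```

```bash
cat >> plan.py <<'E'
import json,os
def cmd(*last):
    """chain commanded pose: apply last row of a call (shift, turn deg)"""
    if os.path.exists("cmd.json"): c=json.load(open("cmd.json"));P,R=np.array(c[0]),np.array(c[1])
    else: o=ctrl.get_obs();P,R=np.array([.2542,.5982,.2387]),np.array([[-.9204,.391,0],[.391,.9204,0],[0,0,-1]])
    for l in last: P=P+R@np.array(l[:3]);R=R@Ro.from_rotvec(l[3:6],degrees=True).as_matrix()
    json.dump([P.tolist(),R.tolist()],open("cmd.json","w"))
    o=dict(ctrl.get_obs());print("measured",np.round(here(),1),"F",np.round(o["ft_force"],1),"open",round(o["opening"]*88.1,1),"fing",round(o["finger_force"],1))
    print("cmd",np.round(mach(P),1));o["position"]=P;o["eef_rot"]=R;return o
E
python3 - <<'E'
from plan import *
o=cmd((-0.277,-0.215,0.044,0,0,41),(-0.278,0.016,0.055,0,0,32.2),(0.002,-0.0005,0.042,0,0,0))
rows([bar(t,y=87) for t in np.linspace(.09,.9,10)],o)
E
```

```text
measured [-12.5  88.6  99.1   0.1] F [ 7.5 -0.9 -6.1] open 10.8 fing 6.0
cmd [-15.9  88.5  97.7]
t 4.3 here [-12.5  88.6  99.1   0.1]
-0.0015,0.005,-0.0054,0,0,0.1,0.004
-0.0016,0.0095,-0.0111,0,0,0.1,0.004
-0.0016,0.0145,-0.0164,0,0,0.1,0.004
-0.0016,0.0199,-0.0212,0,0,0.1,0.004
-0.0016,0.0258,-0.0256,0,0,0.1,0.004
-0.0016,0.032,-0.0293,0,0,0.1,0.004
-0.0016,0.0386,-0.0326,0,0,0.1,0.004
-0.0016,0.0454,-0.0352,0,0,0.1,0.004
-0.0017,0.0524,-0.0372,0,0,0.1,0.004
-0.0017,0.0596,-0.0385,0,0,0.1,0.004
```

```bash
python3 - <<'E'
import numpy as np
m=np.load("m.npy");m[:2]+=.0022*np.array([np.cos(m[2]),np.sin(m[2])]);np.save("m.npy",m)
from plan import *
o=cmd()
rows([bar(t,y=86) for t in np.linspace(.09,.9,10)],o)
E
```

```text
measured [-14.7  88.6  99.1   0.1] F [ 7.5 -0.9 -6.1] open 10.8 fing 6.0
cmd [-18.1  88.5  97.7]
t 4.3 here [-14.7  88.6  99.1   0.1]
-0.0025,0.0072,-0.0054,0,0,0.1,0.004
-0.0026,0.0117,-0.0111,0,0,0.1,0.004
-0.0026,0.0167,-0.0164,0,0,0.1,0.004
-0.0026,0.0221,-0.0212,0,0,0.1,0.004
-0.0026,0.028,-0.0256,0,0,0.1,0.004
-0.0026,0.0342,-0.0293,0,0,0.1,0.004
-0.0026,0.0408,-0.0326,0,0,0.1,0.004
-0.0026,0.0476,-0.0352,0,0,0.1,0.004
-0.0027,0.0546,-0.0372,0,0,0.1,0.004
-0.0027,0.0618,-0.0385,0,0,0.1,0.004
```

arm_command(
  steps=[0, 0.007, -0.0055, 0, 0, 0, 0.004, 0, 0.0115, -0.011, 0, 0, 0, 0.004, 0, 0.0165, -0.0165, 0, 0, 0, 0.004, 0, 0.022, -0.021, 0, 0, 0, 0.004, 0, 0.028, -0.0255, 0, 0, 0, 0.004, 0, 0.034, -0.0295, 0, 0, 0, 0.004, 0, 0.041, -0.0325, 0, 0, 0, 0.004, 0, 0.0475, -0.035, 0, 0, 0, 0.004, 0, 0.0545, -0.037, 0, 0, 0, 0.004, 0, 0.062, -0.0385, 0, 0, 0, 0.004],
)

```text
time_s: 5.13
position: [0.6228, 0.0441, 0.1372]
eef_rot: [[0.109, 0.994, -0.0], [0.994, -0.109, -0.0], [-0.0, -0.0, -1.0]]
ft_force: [-4.1, -1.0, 2.5]
opening: 0.119
finger_force: 6.0
```

```bash
python3 - <<'E'
from plan import *
o=cmd((0,.062,-.0385,0,0,0))
rows([bar(t,y=88.5) for t in np.linspace(1.0,1.88,10)],o)
E
```

```text
measured [ 44.1  88.3 137.2   0.1] F [-4.1 -1.   2.5] open 10.5 fing 6.0
cmd [ 43.9  88.7 136.2]
t 5.13 here [ 44.1  88.3 137.2   0.1]
-0.0002,0.0078,-0.0007,0,0,0.1,0.004
-0.0002,0.0157,-0.0007,0,0,0.1,0.004
-0.0002,0.0236,0.0002,0,0,0.1,0.004
-0.0003,0.0314,0.0018,0,0,0.1,0.004
-0.0003,0.0389,0.0041,0,0,0.1,0.004
-0.0003,0.0462,0.0072,0,0,0.1,0.004
-0.0003,0.0532,0.011,0,0,0.1,0.004
-0.0003,0.0597,0.0154,0,0,0.1,0.004
-0.0004,0.0658,0.0205,0,0,0.1,0.004
-0.0004,0.0714,0.0261,0,0,0.1,0.004
```

arm_command(
  steps=[0, 0.008, -0.0007, 0, 0, 0, 0.004, 0, 0.0157, -0.0005, 0, 0, 0, 0.004, 0, 0.0236, 0.0002, 0, 0, 0, 0.004, 0, 0.0314, 0.0018, 0, 0, 0, 0.004, 0, 0.039, 0.004, 0, 0, 0, 0.004, 0, 0.0462, 0.007, 0, 0, 0, 0.004, 0, 0.0532, 0.011, 0, 0, 0, 0.004, 0, 0.0597, 0.0154, 0, 0, 0, 0.004, 0, 0.0655, 0.0205, 0, 0, 0, 0.004, 0, 0.07, 0.025, 0, 0, 0, 0.004],
)

```text
time_s: 5.97
position: [0.6928, 0.0367, 0.1104]
eef_rot: [[0.108, 0.994, -0.0], [0.994, -0.108, -0.0], [-0.0, 0.0, -1.0]]
ft_force: [-2.0, -1.5, 1.9]
opening: 0.121
finger_force: 6.0
```

```bash
python3 - <<'E'
from plan import *
o=cmd((0,.07,.025,0,0,0))
rows([(-15,130,190,60,.03)],o)
E
```

```text
measured [114.5  88.8 110.4   0.1] F [-2.  -1.5  1.9] open 10.7 fing 6.0
cmd [113.9  88.9 111.2]
t 5.97 here [114.5  88.8 110.4   0.1]
0.0415,-0.1288,-0.0788,0,0,-59.9,0.03
```

arm_command(
  steps=[0, 0, 0, 0, 0, 0, 0.022, 0, 0, 0, 0, 0, 0, 0.024, 0, 0, 0, 0, 0, 0, 0.024, 0, 0.002, -0.012, 0, 0, 0, 0.024, 0, 0.006, -0.024, 0, 0, 0, 0.024, 0, 0.018, -0.04, 0, 0, 0, 0.024, 0, 0.022, -0.065, 0, 0, 0, 0.024, 0, 0.02, -0.09, 0, 0, 0, 0.024, 0, 0, -0.105, 0, 0, 0, 0.024, 0, -0.02, -0.11, 0, 0, 0, 0.024],
)

```text
time_s: 6.8
position: [0.6741, 0.0388, 0.2257]
eef_rot: [[0.109, 0.994, 0.006], [0.994, -0.109, 0.001], [0.001, 0.006, -1.0]]
ft_force: [0.5, 0.2, 0.1]
opening: 0.275
finger_force: 0.0
```

```bash
python3 - <<'E'
from plan import *
o=cmd((0,-.02,-.11,0,0,0))
b=mach([.609,.1765,.022]);s=mach([.512,.186,0]);print("brass",b,"steel",s)
c=mach(o["position"]).tolist()+[0,.06]
rows(lin(c,[c[0]-25,b[1]-30,200,50,.06],4)+lin([c[0]-25,b[1]-30,200,50,.06],[b[0],b[1],70,90,.06],6),o)
im,d=ctrl.capture("side");np.save("d_s2.npy",d);cv2.imwrite("pics/side2.png",im[:,:,::-1])
im,d=ctrl.capture("top");cv2.imwrite("pics/top2.png",im[:,:,::-1])
a=cv2.imread("pics/top2.png")[140:230,190:310];b=cv2.imread("pics/side2.png")[120:250,190:320]
cv2.imwrite("pics/v2.png",np.hstack([cv2.resize(a,(400,300),interpolation=2),cv2.resize(b,(300,300),interpolation=2)]))
E
```

```text
measured [ 95.6  88.8 225.7   0.1] F [0.5 0.2 0.1] open 24.2 fing 0.0
cmd [ 93.9  88.8 221.2]
brass [ 15.69797238 218.42069627  22.        ] steel [-81.75738605 217.11566291   0.        ]
t 6.8 here [ 95.6  88.8 225.7   0.1]
0.0249,-0.0062,0.0053,0,0,-12.4,0.06
0.0498,-0.0124,0.0106,0,0,-24.9,0.06
0.0748,-0.0186,0.0159,0,0,-37.4,0.06
0.0997,-0.0247,0.0212,0,0,-49.9,0.06
0.1047,-0.0336,0.0429,0,0,-56.5,0.06
0.1097,-0.0424,0.0645,0,0,-63.2,0.06
0.1147,-0.0513,0.0862,0,0,-69.9,0.06
0.1198,-0.0601,0.1079,0,0,-76.5,0.06
0.1248,-0.069,0.1295,0,0,-83.2,0.06
0.1298,-0.0778,0.1512,0,0,-89.9,0.06
```

View pics/v2.png

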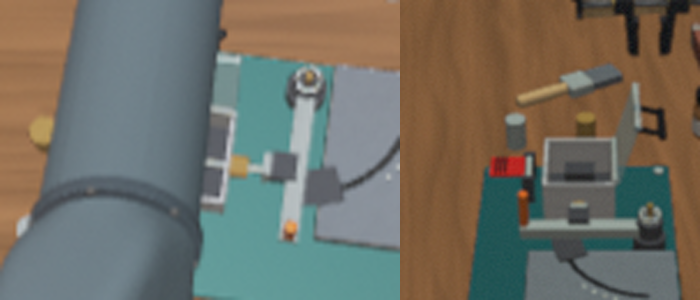

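The side view shows the lid leaning back with the box open and the brass blank standing behind. Next I go to the brass blank.

arm_command(
  steps=[0.02, -0.008, 0.005, 0, 0, -7, 0.06, 0.045, -0.016, 0.015, 0, 0, -14, 0.06, 0.07, -0.026, 0.03, 0, 0, -21, 0.06, 0.09, -0.036, 0.045, 0, 0, -28, 0.06, 0.105, -0.046, 0.06, 0, 0, -35, 0.06, 0.115, -0.056, 0.08, 0, 0, -42, 0.06, 0.12, -0.064, 0.1, 0, 0, -49, 0.06, 0.125, -0.07, 0.12, 0, 0, -56, 0.06, 0.13, -0.076, 0.135, 0, 0, -63, 0.06, 0.13, -0.078, 0.145, 0, 0, -70, 0.06],
)

```text
time_s: 7.73
position: [0.6075, 0.1785, 0.0748]
eef_rot: [[-0.901, 0.435, -0.002], [0.435, 0.901, 0.001], [0.002, -0.0, -1.0]]
ft_force: [0.0, 0.4, 0.8]
opening: 0.682
finger_force: 0.0
```

```bash
python3 - <<'E'
from plan import *
o=cmd((.13,-.078,.145,0,0,-70))
rows([(15.7,218.4,60,90,.06),(15.7,218.4,22,90,.06),(15.7,218.4,22,90,.02),(15.7,218.4,90,90,.02)],o)
E
```

```text
measured [ 14.  220.2  74.8  70.6] F [0.  0.4 0.8] open 60.1 fing 0.0
cmd [ 15.5 218.6  76.2]
t 7.73 here [ 14.  220.2  74.8  70.6]
-0.0002,-0.0001,0.0162,0,0,-19.9,0.06
-0.0002,-0.0001,0.0542,0,0,-19.9,0.06
-0.0002,-0.0001,0.0542,0,0,-19.9,0.02
-0.0002,-0.0001,-0.0138,0,0,-19.9,0.02
```

arm_command(
  steps=[0, 0, 0.008, 0, 0, -7, 0.06, 0, 0, 0.018, 0, 0, -14, 0.06, 0, 0, 0.035, 0, 0, -20, 0.06, 0, 0, 0.054, 0, 0, -20, 0.06, 0, 0, 0.054, 0, 0, -20, 0.04, 0, 0, 0.054, 0, 0, -20, 0.024, 0, 0, 0.054, 0, 0, -20, 0.02, 0, 0, 0.054, 0, 0, -20, 0.02, 0, 0, 0.054, 0, 0, -20, 0.02, 0, 0, 0.054, 0, 0, -20, 0.02],
  newtons=20,
)

```text
time_s: 8.57
position: [0.6097, 0.1771, 0.0234]
eef_rot: [[-0.994, 0.108, 0.002], [0.108, 0.994, 0.001], [-0.002, 0.001, -1.0]]
ft_force: [-0.8, 0.1, 3.1]
opening: 0.314
finger_force: 20.0
```

```bash
python3 - <<'E'
from plan import *
o=cmd((0,0,.054,0,0,-20))
rows([(15.7,218.4,115,90,.02),(10,85,115,90,.02)],o)
im,d=ctrl.capture("side")
c=tuple(np.round((proj("side",o["position"]))).astype(int));print(c)
cv2.imwrite("pics/v3.png",cv2.resize(im[c[1]-50:c[1]+40,c[0]-60:c[0]+60,::-1],(480,360),interpolation=2))
E
```

```text
measured [ 16.3 219.1  23.4  90.1] F [-0.8  0.1  3.1] open 27.6 fing 20.0
cmd [ 15.5 218.6  22.2]
t 8.57 here [ 16.3 219.1  23.4  90.1]
-0.0002,-0.0002,-0.0928,0,0,0.1,0.02
0.0059,-0.1336,-0.0928,0,0,0.1,0.02
(np.int64(269), np.int64(176))
```

View pics/v3.png

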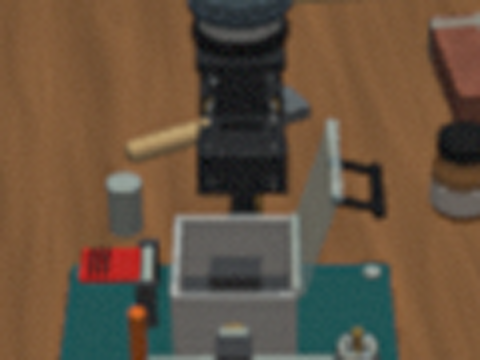

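```bash
python3 - <<'E'
from plan import *
def px(x,y,z):
    P,_=pose(x,y,z,0);return np.round((proj("side",P)-[209,126])*4,1)
for n,X in dict(rimNR=(-35,35,68),rimFR=(55,35,68),rimNL=(-35,135,68),rimFL=(55,135,68),post=(-55,-30,105),padtop=(-92,100,52)).items(): print(n,px(*X))
E
```

```text
rimNR [171.4 291.9]
rimFR [297.2 290.5]
rimNL [174.6 212. ]
rimFL [293.4 210.6]
post [137.8 306.9]
padtop [ 98.1 257.2]
```

arm_command(
  steps=[0, 0, -0.012, 0, 0, 0, 0.02, 0, 0, -0.03, 0, 0, 0, 0.02, 0, -0.001, -0.055, 0, 0, 0, 0.02, 0, -0.01, -0.08, 0, 0, 0, 0.02, 0.001, -0.03, -0.093, 0, 0, 0, 0.02, 0.003, -0.06, -0.093, 0, 0, 0, 0.02, 0.005, -0.09, -0.093, 0, 0, 0, 0.02, 0.006, -0.115, -0.093, 0, 0, 0, 0.02, 0.006, -0.13, -0.093, 0, 0, 0, 0.02, 0.006, -0.1355, -0.093, 0, 0, 0, 0.02],
)

```text
time_s: 9.45
position: [0.5877, 0.0391, 0.1156]
eef_rot: [[-0.994, 0.112, -0.001], [0.112, 0.994, -0.002], [0.0, -0.002, -1.0]]
ft_force: [0.4, 0.6, -3.7]
opening: 0.313
finger_force: 20.0
```

arm_command(
  steps=[0, -0.001, 0.012, 0, 0, 0, 0.02, 0, -0.001, 0.026, 0, 0, 0, 0.02, 0, -0.001, 0.038, 0, 0, 0, 0.02, 0, -0.001, 0.048, 0, 0, 0, 0.02, 0, -0.001, 0.056, 0, 0, 0, 0.02, 0, -0.001, 0.062, 0, 0, 0, 0.02, 0, -0.001, 0.067, 0, 0, 0, 0.02, 0, -0.001, 0.07, 0, 0, 0, 0.02, 0, -0.001, 0.072, 0, 0, 0, 0.02, 0, -0.001, 0.072, 0, 0, 0, 0.02],
)

```text
time_s: 10.28
position: [0.5885, 0.0418, 0.0436]
eef_rot: [[-0.994, 0.108, 0.001], [0.108, 0.994, 0.0], [-0.001, 0.0, -1.0]]
ft_force: [0.0, -0.1, -2.2]
opening: 0.312
finger_force: 20.0
```

```bash
python3 - <<'E'
from plan import *
o=cmd((.006,-.1355,-.093,0,0,0),(0,-.001,.072,0,0,0))
E
```

```text
measured [10.2 82.2 43.6 90.1] F [ 0.  -0.1 -2.2] open 27.5 fing 20.0
cmd [ 9.9 82.1 43.2]
```

arm_command(
  steps=[0, 0, 0.001, 0, 0, 0, 0.02, 0, 0, 0.0015, 0, 0, 0, 0.02, 0, 0, 0.0015, 0, 0, 0, 0.03, 0, 0, 0.0015, 0, 0, 0, 0.036, 0, 0, 0.0015, 0, 0, 0, 0.042, 0, 0, 0.0015, 0, 0, 0, 0.042, 0, 0, -0.01, 0, 0, 0, 0.042, 0, 0, -0.035, 0, 0, 0, 0.042, 0, 0, -0.07, 0, 0, 0, 0.042, 0, 0, -0.11, 0, 0, 0, 0.042],
)

```text
time_s: 11.12
position: [0.5868, 0.0415, 0.1538]
eef_rot: [[-0.994, 0.108, -0.003], [0.108, 0.994, -0.0], [0.003, -0.001, -1.0]]
ft_force: [2.0, 1.2, -0.6]
opening: 0.477
finger_force: 0.0
```

```bash
python3 - <<'E'
from plan import *
o=cmd((0,0,-.11,0,0,0))
c=mach(o["position"]).tolist()+[90,.024]
rows([(-120,85,200,45,.024)],o)
im,d=ctrl.capture("side");im2,d2=ctrl.capture("top")
for cam,dd in(("side",d),("top",d2)):
  for r in ctrl.find_in(cam,"brass_blank")[:2]:
    w=deproj(cam,r["at"],dd);print(cam,r,w,None if w is None else mach(w))
cv2.imwrite("pics/v4.png",cv2.resize(im[110:230,210:340,::-1],(650,600),interpolation=2))
E
```

```text
measured [  8.6  81.8 153.8  90.1] F [ 2.   1.2 -0.6] open 42.0 fing 0.0
cmd [  9.9  82.1 153.2]
t 11.12 here [  8.6  81.8 153.8  90.1]
0.1299,0.0032,-0.0468,0,0,45.1,0.024
side {'at': [252.2, 161.8], 'conf': 0.75} [0.56248626 0.28623328 0.00917787] [-42.68668681 322.32522955   9.17786938]
```

View pics/v4.png

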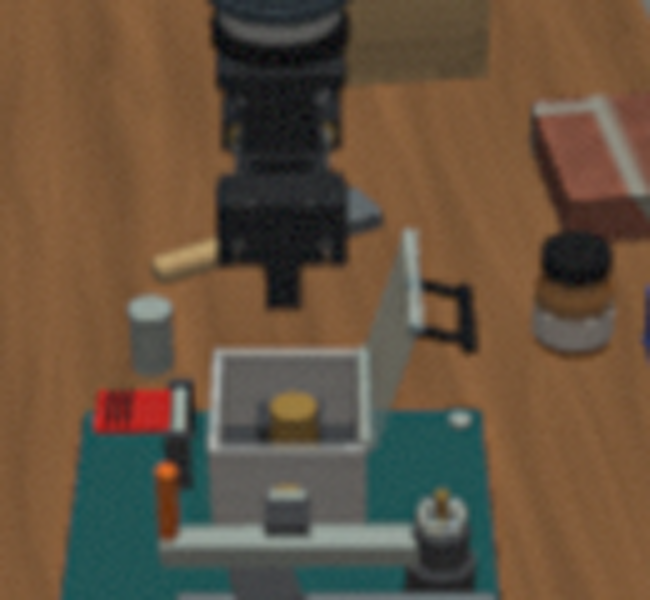

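The blank stands upright in the box (top at crop 295,408), with the lid leaning back and the bar at (465,315). Next I return to the bar.

```bash
python3 - <<'E'
from plan import *
print("blank top",mach(ray("side",[295/5+210-.4,408/5+110-.4],.066)))
o=cmd()
T=[(9.9,82,180,83,.024),(15,82,205,76,.024),(35,83,221,69,.024),(60,85,225,62,.024),(85,87,225,55,.024),(105,88,225,48,.024),(125,88,222,41,.024),(134,88,220,34,.024),(136,88,220,27,.024),(136,88,220,20,.024)]
rows(T,o)
E
```

```text
blank top [13.12154827 74.36547409 66.        ]
measured [ 10.7  82.2 155.   90.1] F [-0.4  0.7 -1.1] open 41.8 fing 0.0
cmd [  9.9  82.1 153.2]
t 11.32 here [ 10.7  82.2 155.   90.1]
-0,-0.0001,-0.0268,0,0,7.1,0.024
-0.0051,-0.0001,-0.0518,0,0,14.1,0.024
-0.0251,0.0008,-0.0678,0,0,21.1,0.024
-0.0501,0.0028,-0.0718,0,0,28.1,0.024
-0.0751,0.0047,-0.0718,0,0,35.1,0.024
-0.0951,0.0057,-0.0718,0,0,42.1,0.024
-0.1151,0.0056,-0.0688,0,0,49.1,0.024
-0.1241,0.0056,-0.0668,0,0,56.1,0.024
-0.1261,0.0056,-0.0668,0,0,63.1,0.024
-0.1261,0.0056,-0.0668,0,0,70.1,0.024
```

arm_command(
  steps=[0, 0, -0.027, 0, 0, 7, 0.024, -0.005, 0, -0.052, 0, 0, 14, 0.024, -0.025, 0.001, -0.068, 0, 0, 21, 0.024, -0.05, 0.003, -0.072, 0, 0, 28, 0.024, -0.075, 0.005, -0.072, 0, 0, 35, 0.024, -0.095, 0.006, -0.072, 0, 0, 42, 0.024, -0.115, 0.006, -0.069, 0, 0, 49, 0.024, -0.124, 0.006, -0.067, 0, 0, 56, 0.024, -0.126, 0.006, -0.067, 0, 0, 63, 0.024, -0.126, 0.006, -0.067, 0, 0, 70, 0.024],
)

```text
time_s: 12.15
position: [0.7135, 0.0337, 0.2176]
eef_rot: [[-0.232, 0.973, -0.003], [0.973, 0.232, -0.001], [-0.0, -0.004, -1.0]]
ft_force: [-0.3, 1.1, -1.2]
opening: 0.271
finger_force: 0.0
```

```bash
python3 - <<'E'
from plan import *
o=cmd((-.126,.006,-.067,0,0,70))
im,d=ctrl.capture("side");im2,d2=ctrl.capture("top")
a=cv2.resize(im[165:205,240:300,::-1],(600,400),interpolation=2);b=cv2.resize(im2[150:210,210:280,::-1],(467,400),interpolation=2)
cv2.imwrite("pics/v5.png",np.vstack([a,np.pad(cv2.resize(b,(233,200)),((0,0),(0,367),(0,0)))]))
for cam,i,r in(("side",im,(slice(160,220),slice(240,300))),):
    h=cv2.cvtColor(i[r],cv2.COLOR_RGB2HSV);mk=(h[...,0]>14)&(h[...,0]<28)&(h[...,1]>110)
    ys,xs=np.nonzero(mk);print(len(xs),xs.min()+240,xs.max()+240,ys.min()+160,ys.max()+160)
def px(x,y,z):
    P,_=pose(x,y,z,0);return np.round((proj("side",P)-[240,165])*10,0)
for X in [(-35,35,68),(55,35,68),(-35,135,68),(55,135,68),(10,85,66),(10,99,66),(10,71,66)]:print(X,px(*X))
E
```

```text
measured [135.4  88.1 217.6  19.8] F [-0.3  1.1 -1.2] open 23.9 fing 0.0
cmd [135.9  88.4 220.2]
184 240 299 160 212
(-35, 35, 68) [118. 340.]
(55, 35, 68) [433. 336.]
(-35, 135, 68) [126. 140.]
(55, 135, 68) [423. 136.]
(10, 85, 66) [275. 241.]
(10, 99, 66) [275. 213.]
(10, 71, 66) [275. 269.]
```

View pics/v5.png

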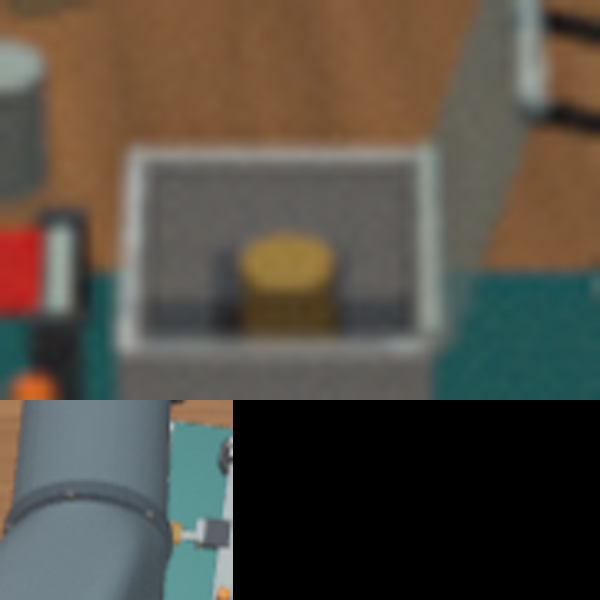

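The blank's top is centred at (287,262), against the rim's centre at about (281,251). It sits roughly 5.5 mm to −y of the spot, which is within the 10 mm limit. I'll correct the machine's y by +2.5 mm and re-grip the bar.

```bash
python3 - <<'E'
import numpy as np
m=np.load("m.npy");m[:2]+=.0025*np.array([-np.sin(m[2]),np.cos(m[2])]);np.save("m.npy",m)
from plan import *
o=cmd()
rows([(136,86,200,13,.024),(136,86,180,6,.024),(135,86,160,0,.024),(132,86,145,0,.024),(119,86,132,0,.024),(115,86,122,0,.024),(114,86,112,0,.024)],o)
E
```

```text
measured [134.9  85.9 218.1  20.1] F [ 0.5 -0.5 -0.4] open 23.7 fing 0.0
cmd [135.9  85.9 220.2]
t 12.25 here [134.9  85.9 218.1  20.1]
0,0.0002,0.0202,0,0,7.1,0.024
0,0.0002,0.0402,0,0,14.1,0.024
0.0004,-0.0008,0.0602,0,0,20.1,0.024
0.0014,-0.0036,0.0752,0,0,20.1,0.024
0.0059,-0.0158,0.0882,0,0,20.1,0.024
0.0073,-0.0196,0.0982,0,0,20.1,0.024
0.0076,-0.0205,0.1082,0,0,20.1,0.024
```

arm_command(
  steps=[0, 0, 0.02, 0, 0, 7, 0.024, 0, 0, 0.04, 0, 0, 14, 0.024, 0, 0, 0.058, 0, 0, 20, 0.024, 0.002, -0.004, 0.072, 0, 0, 20, 0.024, 0.006, -0.016, 0.086, 0, 0, 20, 0.024, 0.0075, -0.02, 0.1, 0, 0, 20, 0.024, 0.0075, -0.0205, 0.108, 0, 0, 20, 0.024, 0.0075, -0.0205, 0.108, 0, 0, 20, 0.012, 0.0075, -0.0205, 0.108, 0, 0, 20, 0.004, 0.0075, -0.0205, 0.108, 0, 0, 20, 0.004],
  newtons=6,
)

```text
time_s: 13.08
position: [0.6916, 0.0363, 0.1119]
eef_rot: [[0.107, 0.994, -0.002], [0.994, -0.107, 0.0], [-0.0, -0.002, -1.0]]
ft_force: [-1.5, 0.9, -3.7]
opening: 0.123
finger_force: 6.0
```

```bash
python3 - <<'E'
from plan import *
o=cmd((.0075,-.0205,.108,0,0,20))
rows([bar(t,y=86) for t in np.linspace(1.76,.9,10)],o)
E
```

```text
measured [113.3  85.8 111.9   0.2] F [-1.5  0.9 -3.7] open 10.8 fing 6.0
cmd [114.   85.9 112.2]
t 13.08 here [113.3  85.8 111.9   0.2]
0.0001,-0.0057,-0.0047,0,0,0.1,0.004
0.0001,-0.0117,-0.0096,0,0,0.1,0.004
0.0001,-0.0182,-0.0138,0,0,0.1,0.004
0.0002,-0.0251,-0.0173,0,0,0.1,0.004
0.0002,-0.0323,-0.0202,0,0,0.1,0.004
0.0002,-0.0397,-0.0225,0,0,0.1,0.004
0.0002,-0.0473,-0.0239,0,0,0.1,0.004
0.0002,-0.055,-0.0247,0,0,0.1,0.004
0.0003,-0.0627,-0.0247,0,0,0.1,0.004
0.0003,-0.0704,-0.024,0,0,0.1,0.004
```

arm_command(
  steps=[0, -0.0057, -0.0047, 0, 0, 0, 0.004, 0, -0.0117, -0.0096, 0, 0, 0, 0.004, 0, -0.0182, -0.0138, 0, 0, 0, 0.004, 0, -0.025, -0.0173, 0, 0, 0, 0.004, 0, -0.0323, -0.0202, 0, 0, 0, 0.004, 0, -0.0397, -0.0225, 0, 0, 0, 0.004, 0, -0.0473, -0.0239, 0, 0, 0, 0.004, 0, -0.055, -0.0247, 0, 0, 0, 0.004, 0, -0.0627, -0.0247, 0, 0, 0, 0.004, 0, -0.07, -0.024, 0, 0, 0, 0.004],
)

```text
time_s: 13.92
position: [0.6221, 0.0445, 0.1365]
eef_rot: [[0.108, 0.994, 0.0], [0.994, -0.108, 0.001], [0.001, 0.0, -1.0]]
ft_force: [2.4, 1.0, 0.9]
opening: 0.125
finger_force: 6.0
```

```bash
python3 - <<'E'
from plan import *
o=cmd((0,-.07,-.024,0,0,0))
rows([bar(t,y=86) for t in np.linspace(.81,0,10)],o)
E
```

```text
measured [ 43.3  86.2 136.5   0.2] F [2.4 1.  0.9] open 11.0 fing 6.0
cmd [ 44.   85.7 136.2]
t 13.92 here [ 43.3  86.2 136.5   0.2]
0.0003,-0.0076,0.0013,0,0,0.1,0.004
0.0003,-0.0146,0.0033,0,0,0.1,0.004
0.0003,-0.0214,0.0059,0,0,0.1,0.004
0.0003,-0.0279,0.0092,0,0,0.1,0.004
0.0004,-0.0342,0.0129,0,0,0.1,0.004
0.0004,-0.04,0.0173,0,0,0.1,0.004
0.0004,-0.0455,0.0221,0,0,0.1,0.004
0.0004,-0.0505,0.0274,0,0,0.1,0.004
0.0004,-0.055,0.0331,0,0,0.1,0.004
0.0004,-0.0589,0.0393,0,0,0.1,0.004
```

arm_command(
  steps=[0, -0.0076, 0.0013, 0, 0, 0, 0.004, 0, -0.0146, 0.0033, 0, 0, 0, 0.004, 0, -0.0214, 0.0059, 0, 0, 0, 0.004, 0, -0.028, 0.0092, 0, 0, 0, 0.004, 0, -0.0342, 0.013, 0, 0, 0, 0.004, 0, -0.04, 0.0173, 0, 0, 0, 0.004, 0, -0.0455, 0.0221, 0, 0, 0, 0.004, 0, -0.0505, 0.0275, 0, 0, 0, 0.004, 0, -0.055, 0.0345, 0, 0, 0, 0.004, 0, -0.059, 0.042, 0, 0, 0, 0.004],
)

```text
time_s: 14.75
position: [0.5642, 0.0502, 0.0939]
eef_rot: [[0.108, 0.994, 0.001], [0.994, -0.108, -0.0], [-0.0, 0.001, -1.0]]
ft_force: [8.3, -1.0, 8.0]
opening: 0.123
finger_force: 6.0
```

```bash
python3 - <<'E'
from plan import *
o=cmd((0,-.059,.042,0,0,0))
E
```

```text
measured [-14.8  85.4  93.9   0.1] F [ 8.3 -1.   8. ] open 10.8 fing 6.0
cmd [-15.   85.6  94.2]
```

arm_command(
  steps=[0, 0, 0.003, 0, 0, 0, 0.004, 0, 0, 0.003, 0, 0, 0, 0.02, 0, 0, 0.002, 0, 0, 0, 0.024, 0, 0, 0, 0, 0, 0, 0.024, 0, 0, -0.02, 0, 0, 0, 0.024, 0, 0, -0.04, 0, 0, 0, 0.01, 0, 0, -0.04, 0, 0, 0, 0, 0, 0, -0.035, 0, 0, 0, 0, 0, 0, -0.025, 0, 0, 0, 0, 0, 0, -0.018, 0, 0, 0, 0],
)

```text
time_s: 15.58
position: [0.5638, 0.0505, 0.1132]
eef_rot: [[0.108, 0.994, -0.002], [0.994, -0.108, 0.001], [0.001, -0.002, -1.0]]
ft_force: [-30.8, -0.5, 107.8]
opening: 0.004
finger_force: 55.1
```

```bash
python3 - <<'E'
from plan import *
o=cmd((0,0,-.018,0,0,0))
rows([(-15,85,150,0,0),(-55,-8,150,0,0),(-55,-8,72,0,0)],o)
E
```

```text
measured [-15.3  85.7 113.2   0.1] F [-30.8  -0.5 107.8] open 0.3 fing 55.1
cmd [-15.   85.6 112.2]
t 15.58 here [-15.3  85.7 113.2   0.1]
-0.0006,-0,-0.0378,0,0,0.1,0
-0.0935,-0.0403,-0.0378,0,0,0.1,0
-0.0935,-0.0403,0.0402,0,0,0.1,0
```

arm_command(
  steps=[0, 0, -0.015, 0, 0, 0, 0, 0, 0, -0.037, 0, 0, 0, 0, -0.03, -0.013, -0.037, 0, 0, 0, 0, -0.058, -0.026, -0.037, 0, 0, 0, 0, -0.078, -0.038, -0.035, 0, 0, 0, 0, -0.08, -0.04, -0.015, 0, 0, 0, 0, -0.08, -0.04, 0.01, 0, 0, 0, 0, -0.08, -0.04, 0.03, 0, 0, 0, 0, -0.08, -0.04, 0.04, 0, 0, 0, 0, -0.08, -0.04, 0.04, 0, 0, 0, 0],
)

```text
time_s: 16.42
position: [0.5129, -0.0249, 0.0691]
eef_rot: [[0.108, 0.994, -0.006], [0.994, -0.108, -0.0], [-0.001, -0.006, -1.0]]
ft_force: [-0.5, -0.0, -1.1]
opening: 0.015
finger_force: 0.0
```

```bash
cat >> plan.py <<'E'
def push(a,gap,z=72):
    """TCP to stand behind the post at hammer angle a, gap mm between TCP axis and post axis, opening 0"""
    s,c=np.sin(a),np.cos(a);return (95-150*c+gap*-s,-30-150*s+gap*c,z,np.rad2deg(a),0)
E
python3 - <<'E'
from plan import *
o=cmd((-.08,-.04,.04,0,0,0))
print(push(0,15),push(.5,15))
im,d=ctrl.capture("side");cv2.imwrite("pics/v6.png",cv2.resize(im[140:260,210:340,::-1],(520,480),interpolation=2))
im,d=ctrl.capture("top");cv2.imwrite("pics/t6.png",im[:,:,::-1])
E
```

```text
measured [-57.5   5.2  69.1   0.1] F [-0.5 -0.  -1.1] open 1.3 fing 0.0
cmd [-54.8   5.5  72.2]
(np.float64(-55.0), np.float64(-15.0), 72, np.float64(0.0), 0) (np.float64(-43.82876736261896), np.float64(-88.75009236227487), 72, np.float64(28.64788975654116), 0)
```

View pics/v6.png

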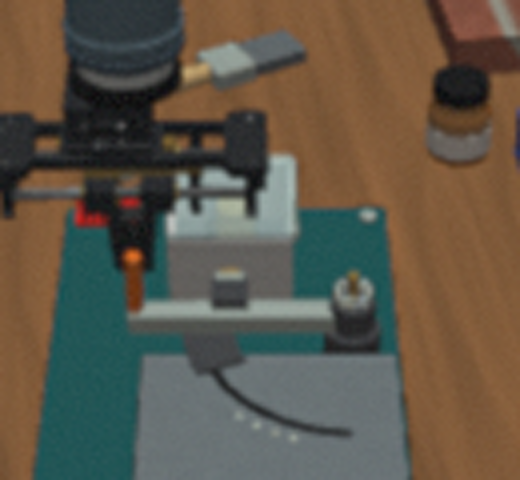

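The lid appears shut, and the fingers stand behind the orange post at (132,260). Next I sweep it.

```bash
python3 - <<'E'
from plan import *
o=cmd()
rows([push(0,25),push(0,18)]+[push(a,15) for a in np.linspace(.04,.48,8)],o)
E
```

```text
measured [-55.2   5.3  71.7   0.1] F [-0.4  0.7 -0.2] open 0.4 fing 0.0
cmd [-54.8   5.5  72.2]
t 16.52 here [-55.2   5.3  71.7   0.1]
-0.0105,-0.0003,0.0002,0,0,0.1,0
-0.0175,-0.0003,0.0002,0,0,0.1,0
-0.0265,-0.0008,0.0002,0,0,-2.1,0
-0.036,-0.0011,0.0002,0,0,-5.7,0
-0.0454,-0.0008,0.0002,0,0,-9.4,0
-0.0549,0.0001,0.0002,0,0,-13,0
-0.0642,0.0016,0.0002,0,0,-16.6,0
-0.0735,0.0037,0.0002,0,0,-20.2,0
-0.0825,0.0063,0.0002,0,0,-23.8,0
-0.0915,0.0096,0.0002,0,0,-27.4,0
```

arm_command(
  steps=[-0.011, 0, 0, 0, 0, 0, 0, -0.018, 0, 0, 0, 0, 0, 0, -0.0265, -0.001, 0, 0, 0, -2, 0, -0.036, -0.001, 0, 0, 0, -5.7, 0, -0.0455, -0.001, 0, 0, 0, -9.4, 0, -0.055, 0, 0, 0, 0, -13, 0, -0.064, 0.0015, 0, 0, 0, -16.6, 0, -0.0735, 0.0035, 0, 0, 0, -20.2, 0, -0.0825, 0.0065, 0, 0, 0, -23.8, 0, -0.0915, 0.0095, 0, 0, 0, -27.4, 0],
)

```text
time_s: 17.35
position: [0.5147, -0.1168, 0.0731]
eef_rot: [[-0.364, 0.931, -0.0], [0.931, 0.364, 0.001], [0.002, 0.0, -1.0]]
ft_force: [-2.6, 5.7, 2.8]
opening: 0.004
finger_force: 2.8
```

```bash
python3 - <<'E'
from plan import *
o=cmd((-.0915,.0095,0,0,0,-27.4))
F=np.array(o["eef_rot"]).T@ctrl.get_obs()["ft_force"];print("F tool",F)
rows([push(a,15) for a in np.linspace(.51,.80,10)],o)
E
```

```text
measured [-45.5 -86.   73.1  27.7] F [-2.6  5.7  2.8] open 0.3 fing 2.8
cmd [-45.  -86.   72.2]
F tool [ 6.25865245 -0.39030032 -2.78997037]
t 17.35 here [-45.5 -86.   73.1  27.7]
-0.0045,-0.0003,0.0002,0,0,-1.7,0
-0.0093,-0.0006,0.0002,0,0,-3.5,0
-0.0142,-0.0007,0.0002,0,0,-5.4,0
-0.0191,-0.0006,0.0002,0,0,-7.2,0
-0.0239,-0.0004,0.0002,0,0,-9.1,0
-0.0288,-0.0001,0.0002,0,0,-10.9,0
-0.0336,0.0004,0.0002,0,0,-12.8,0
-0.0384,0.0011,0.0002,0,0,-14.6,0
-0.0432,0.0019,0.0002,0,0,-16.4,0
-0.0479,0.0029,0.0002,0,0,-18.3,0
```

arm_command(
  steps=[-0.0045, -0.0005, 0, 0, 0, -1.7, 0, -0.0095, -0.0005, 0, 0, 0, -3.5, 0, -0.014, -0.0005, 0, 0, 0, -5.4, 0, -0.019, -0.0005, 0, 0, 0, -7.2, 0, -0.024, -0.0005, 0, 0, 0, -9.1, 0, -0.029, 0, 0, 0, 0, -10.9, 0, -0.0335, 0.0005, 0, 0, 0, -12.8, 0, -0.0385, 0.001, 0, 0, 0, -14.6, 0, -0.043, 0.002, 0, 0, 0, -16.4, 0, -0.048, 0.003, 0, 0, 0, -18.3, 0],
)

```text
time_s: 18.18
position: [0.5337, -0.1601, 0.0729]
eef_rot: [[-0.637, 0.771, -0.003], [0.771, 0.637, 0.002], [0.003, -0.001, -1.0]]
ft_force: [-4.9, 5.8, 4.9]
opening: 0.003
finger_force: 3.5
```

```bash
cat >> plan.py <<'E'
def ft(o):
    a=np.arctan2(*(mach(o["position"])[1::-1]-[-30,95]))  # of TCP about pivot
    R=np.array(o["eef_rot"]);m_=ctrl.get_obs();p=mach(m_["position"]);a=np.arctan2(-(p[1]+30),95-p[0])
    print("angle of post",round(a+np.arcsin(15/150),3),"F tool x",round(float(R[:,0]@m_["ft_force"]),2))
E
python3 - <<'E'
from plan import *
o=cmd((-.048,.003,0,0,0,-18.3));ft(o)
rows([push(a,15) for a in np.linspace(.808,.88,10)],o)
E
```

```text
measured [ -21.9 -127.    72.9   45.9] F [-4.9  5.8  4.9] open 0.3 fing 3.5
cmd [ -20.2 -127.2   72.2]
angle of post 0.793 F tool x 7.61
t 18.18 here [ -21.9 -127.    72.9   45.9]
-0.0011,-0.0002,0.0002,0,0,-0.5,0
-0.0023,-0.0003,0.0002,0,0,-0.9,0
-0.0035,-0.0004,0.0002,0,0,-1.4,0
-0.0047,-0.0005,0.0002,0,0,-1.8,0
-0.0059,-0.0005,0.0002,0,0,-2.3,0
-0.0071,-0.0006,0.0002,0,0,-2.7,0
-0.0083,-0.0007,0.0002,0,0,-3.2,0
-0.0095,-0.0007,0.0002,0,0,-3.7,0
-0.0107,-0.0007,0.0002,0,0,-4.1,0
-0.012,-0.0008,0.0002,0,0,-4.6,0
```

arm_command(
  steps=[-0.0015, 0, 0, 0, 0, -0.6, 0, -0.003, 0, 0, 0, 0, -1.2, 0, -0.0045, 0, 0, 0, 0, -1.8, 0, -0.006, -0.0005, 0, 0, 0, -2.4, 0, -0.0075, -0.0005, 0, 0, 0, -2.9, 0, -0.009, -0.0005, 0, 0, 0, -3.5, 0, -0.009, -0.0005, 0, 0, 0, -3.5, 0, -0.009, -0.0005, 0, 0, 0, -3.5, 0, -0.009, -0.0005, 0, 0, 0, -3.5, 0, -0.009, -0.0005, 0, 0, 0, -3.5, 0],
)

```text
time_s: 19.02
position: [0.5386, -0.1673, 0.0728]
eef_rot: [[-0.681, 0.732, -0.003], [0.732, 0.681, 0.002], [0.003, -0.001, -1.0]]
ft_force: [-6.6, 4.9, 5.3]
opening: 0.006
finger_force: 3.6
```

```bash
python3 - <<'E'
from plan import *
o=cmd((-.009,-.0005,0,0,0,-3.5));ft(o)
rows([push(a,15) for a in (.9,.92)],o)
E
```

```text
measured [ -16.2 -133.6   72.8   49.3] F [-6.6  4.9  5.3] open 0.5 fing 3.6
cmd [ -14.1 -133.8   72.2]
angle of post 0.85 F tool x 8.12
t 19.02 here [ -16.2 -133.6   72.8   49.3]
-0.0059,-0.0007,0.0002,0,0,-2.2,0
-0.0089,-0.0008,0.0002,0,0,-3.4,0
```

arm_command(
  steps=[-0.0015, 0, 0, 0, 0, -0.6, 0, -0.003, 0, 0, 0, 0, -1.2, 0, -0.0045, 0, 0, 0, 0, -1.8, 0, -0.006, -0.0005, 0, 0, 0, -2.4, 0, -0.0075, -0.0005, 0, 0, 0, -2.9, 0, -0.008, -0.0005, 0, 0, 0, -3.1, 0, -0.008, -0.0005, 0, 0, 0, -3.1, 0, -0.008, -0.0005, 0, 0, 0, -3.1, 0, -0.008, -0.0005, 0, 0, 0, -3.1, 0, -0.008, -0.0005, 0, 0, 0, -3.1, 0],
)

```text
time_s: 19.85
position: [0.5434, -0.1736, 0.0727]
eef_rot: [[-0.72, 0.694, -0.004], [0.694, 0.72, 0.002], [0.004, -0.002, -1.0]]
ft_force: [-5.4, 5.3, 5.4]
opening: 0.01
finger_force: 3.8
```

```bash
python3 - <<'E'
from plan import *
o=cmd((-.008,-.0005,0,0,0,-3.1));ft(o)
rows([push(a,15) for a in (.94,.96,.98)],o)
E
```

```text
measured [ -10.7 -139.3   72.7   52.4] F [-5.4  5.3  5.4] open 0.9 fing 3.8
cmd [  -8.3 -139.4   72.2]
angle of post 0.902 F tool x 7.57
t 19.85 here [ -10.7 -139.3   72.7   52.4]
-0.0039,-0.0006,0.0002,0,0,-1.4,0
-0.0069,-0.0008,0.0002,0,0,-2.6,0
-0.01,-0.001,0.0002,0,0,-3.7,0
```

arm_command(
  steps=[-0.0015, 0, 0, 0, 0, -0.6, 0, -0.003, 0, 0, 0, 0, -1.2, 0, -0.0045, 0, 0, 0, 0, -1.8, 0, -0.006, -0.0005, 0, 0, 0, -2.4, 0, -0.007, -0.0005, 0, 0, 0, -2.7, 0, -0.007, -0.0005, 0, 0, 0, -2.7, 0, -0.007, -0.0005, 0, 0, 0, -2.7, 0, -0.007, -0.0005, 0, 0, 0, -2.7, 0, -0.007, -0.0005, 0, 0, 0, -2.7, 0, -0.007, -0.0005, 0, 0, 0, -2.7, 0],
)

```text
time_s: 20.68
position: [0.5479, -0.1789, 0.0727]
eef_rot: [[-0.752, 0.659, -0.004], [0.659, 0.752, 0.002], [0.004, -0.002, -1.0]]
ft_force: [-6.1, 4.0, 5.2]
opening: 0.009
finger_force: 3.9
```

```bash
python3 - <<'E'
from plan import *
o=cmd((-.007,-.0005,0,0,0,-2.7));ft(o)
rows([push(a,15) for a in (.98,1.,1.02)],o)
E
```

```text
measured [  -5.6 -144.1   72.7   55.1] F [-6.1  4.   5.2] open 0.8 fing 3.9
cmd [  -3.1 -144.1   72.2]
angle of post 0.948 F tool x 7.22
t 20.68 here [  -5.6 -144.1   72.7   55.1]
-0.0029,-0.0006,0.0002,0,0,-1,0
-0.0059,-0.0008,0.0002,0,0,-2.2,0
-0.0089,-0.001,0.0002,0,0,-3.3,0
```

`finger_force` tracks half the spring force cleanly (3 + 5a N) and shows no ramp yet. I'll continue the sweep.

arm_command(
  steps=[-0.0015, 0, 0, 0, 0, -0.6, 0, -0.003, 0, 0, 0, 0, -1.2, 0, -0.0045, -0.0005, 0, 0, 0, -1.7, 0, -0.006, -0.001, 0, 0, 0, -2.3, 0, -0.0075, -0.001, 0, 0, 0, -2.8, 0, -0.009, -0.001, 0, 0, 0, -3.3, 0, -0.009, -0.001, 0, 0, 0, -3.3, 0, -0.009, -0.001, 0, 0, 0, -3.3, 0, -0.009, -0.001, 0, 0, 0, -3.3, 0, -0.009, -0.001, 0, 0, 0, -3.3, 0],
)

```text
time_s: 21.52
position: [0.554, -0.1854, 0.0727]
eef_rot: [[-0.789, 0.615, -0.004], [0.615, 0.789, 0.002], [0.005, -0.001, -1.0]]
ft_force: [-7.2, 4.9, 6.0]
opening: 0.009
finger_force: 4.3
```

```bash
python3 - <<'E'
from plan import *
o=cmd((-.009,-.001,0,0,0,-3.3));ft(o)
rows([push(a,15) for a in (1.04,1.06,1.08)],o)
E
```

```text
measured [   1.1 -149.8   72.7   58.4] F [-7.2  4.9  6. ] open 0.8 fing 4.3
cmd [   3.7 -150.    72.2]
angle of post 1.006 F tool x 8.71
t 21.52 here [   1.1 -149.8   72.7   58.4]
-0.003,-0.0002,0.0002,0,0,-1.1,0
-0.006,-0.0004,0.0002,0,0,-2.3,0
-0.009,-0.0006,0.0002,0,0,-3.4,0
```

arm_command(
  steps=[-0.0015, 0, 0, 0, 0, -0.6, 0, -0.003, 0, 0, 0, 0, -1.2, 0, -0.0045, -0.0005, 0, 0, 0, -1.7, 0, -0.006, -0.0005, 0, 0, 0, -2.3, 0, -0.0075, -0.0005, 0, 0, 0, -2.8, 0, -0.009, -0.0005, 0, 0, 0, -3.3, 0, -0.009, -0.0005, 0, 0, 0, -3.3, 0, -0.009, -0.0005, 0, 0, 0, -3.3, 0, -0.009, -0.0005, 0, 0, 0, -3.3, 0, -0.009, -0.0005, 0, 0, 0, -3.3, 0],
)

```text
time_s: 22.35
position: [0.5606, -0.1915, 0.0726]
eef_rot: [[-0.823, 0.569, -0.005], [0.569, 0.823, 0.002], [0.005, -0.001, -1.0]]
ft_force: [-7.1, 5.1, 6.0]
opening: 0.004
finger_force: 4.2
```

```bash
python3 - <<'E'
from plan import *
o=cmd((-.009,-.0005,0,0,0,-3.3));ft(o)
rows([push(a,15) for a in (1.1,1.12,1.14)],o)
E
```

```text
measured [   8.3 -155.2   72.6   61.7] F [-7.1  5.1  6. ] open 0.3 fing 4.2
cmd [  11.1 -155.2   72.2]
angle of post 1.065 F tool x 8.72
t 22.35 here [   8.3 -155.2   72.6   61.7]
-0.003,-0.0004,0.0002,0,0,-1.3,0
-0.006,-0.0006,0.0002,0,0,-2.4,0
-0.009,-0.0007,0.0002,0,0,-3.6,0
```

arm_command(
  steps=[-0.0015, 0, 0, 0, 0, -0.6, 0, -0.003, 0, 0, 0, 0, -1.2, 0, -0.0045, -0.0005, 0, 0, 0, -1.8, 0, -0.005, -0.0005, 0, 0, 0, -2, 0, -0.005, -0.0005, 0, 0, 0, -2, 0, -0.005, -0.0005, 0, 0, 0, -2, 0, -0.005, -0.0005, 0, 0, 0, -2, 0, -0.005, -0.0005, 0, 0, 0, -2, 0, -0.005, -0.0005, 0, 0, 0, -2, 0, -0.005, -0.0005, 0, 0, 0, -2, 0],
)

```text
time_s: 23.18
position: [0.5634, -0.1941, 0.0725]
eef_rot: [[-0.842, 0.539, -0.007], [0.539, 0.842, 0.003], [0.007, -0.002, -1.0]]
ft_force: [-10.7, 6.2, 8.0]
opening: 0.005
finger_force: 5.9
```

```bash
python3 - <<'E'
from plan import *
o=cmd((-.005,-.0005,0,0,0,-2));ft(o)
E
```

```text
measured [  11.5 -157.4   72.5   63.7] F [-10.7   6.2   8. ] open 0.4 fing 5.9
cmd [  15.3 -158.    72.2]
angle of post 1.091 F tool x 12.39
```

arm_command(
  steps=[0.002, 0, 0, 0, 0, 0.8, 0, 0.004, 0, 0, 0, 0, 1.6, 0, 0.006, 0, 0, 0, 0, 2.4, 0, 0.008, 0, 0, 0, 0, 3.1, 0, 0.01, 0, 0, 0, 0, 3.9, 0, 0.012, 0, 0, 0, 0, 4.7, 0, 0.014, 0, 0, 0, 0, 5.5, 0, 0.016, 0, 0, 0, 0, 6.3, 0, 0.016, 0, 0, 0, 0, 6.3, 0, 0.016, 0, 0, 0, 0, 6.3, 0],
)

```text
time_s: 24.02
position: [0.5518, -0.1834, 0.0725]
eef_rot: [[-0.779, 0.627, -0.004], [0.627, 0.779, 0.004], [0.006, 0.001, -1.0]]
ft_force: [-4.9, 9.5, 5.1]
opening: 0.009
finger_force: 4.8
```

```bash
python3 - <<'E'
from plan import *
o=cmd((.016,0,0,0,0,6.3));ft(o)
rows([push(a,15) for a in (.98,.96)],o)
E
```

```text
measured [  -1.3 -148.2   72.5   57.5] F [-4.9  9.5  5.1] open 0.8 fing 4.8
cmd [   1.  -150.9   72.2]
angle of post 0.987 F tool x 9.79
t 24.02 here [  -1.3 -148.2   72.5   57.5]
0.0042,0.0029,0.0002,0,0,1.3,0
0.0072,0.0033,0.0002,0,0,2.4,0
```

arm_command(
  steps=[0.001, 0.0005, 0, 0, 0, 0.4, 0, 0.002, 0.001, 0, 0, 0, 0.8, 0, 0.003, 0.0015, 0, 0, 0, 1.2, 0, 0.004, 0.002, 0, 0, 0, 1.6, 0, 0.005, 0.0025, 0, 0, 0, 1.9, 0, 0.006, 0.003, 0, 0, 0, 2.3, 0, 0.007, 0.003, 0, 0, 0, 2.7, 0, 0.008, 0.003, 0, 0, 0, 3, 0, 0.008, 0.003, 0, 0, 0, 3, 0, 0.008, 0.003, 0, 0, 0, 3, 0],
)

```text
time_s: 24.85
position: [0.547, -0.1781, 0.0725]
eef_rot: [[-0.744, 0.668, -0.004], [0.668, 0.744, 0.002], [0.004, -0.001, -1.0]]
ft_force: [-5.9, 5.7, 2.9]
opening: 0.007
finger_force: 3.8
```

```bash
python3 - <<'E'
from plan import *
o=cmd((.008,.003,0,0,0,3));ft(o)
E
```

```text
measured [  -6.6 -143.4   72.5   54.4] F [-5.9  5.7  2.9] open 0.6 fing 3.8
cmd [  -4.2 -144.1   72.2]
angle of post 0.94 F tool x 8.17
```

Contact persists at 0.94 with exactly the spring force, so it is not caught yet. The rise near 1.09 was the ramp, so I go further.

```bash
python3 - <<'E'
from plan import *
o=cmd()
rows([push(a,15) for a in np.linspace(.98,1.115,7)],o)
E
```

```text
measured [  -6.6 -143.4   72.5   54.4] F [-5.9  5.7  2.9] open 0.6 fing 3.8
cmd [  -4.2 -144.1   72.2]
t 24.85 here [  -6.6 -143.4   72.5   54.4]
-0.0038,0.0001,0.0002,0,0,-1.7,0
-0.0072,-0.0001,0.0002,0,0,-3,0
-0.0106,-0.0002,0.0002,0,0,-4.3,0
-0.014,-0.0003,0.0002,0,0,-5.6,0
-0.0174,-0.0003,0.0002,0,0,-6.9,0
-0.0208,-0.0002,0.0002,0,0,-8.2,0
-0.0242,0,0.0002,0,0,-9.4,0
```

arm_command(
  steps=[-0.004, 0, 0, 0, 0, -1.7, 0, -0.007, 0, 0, 0, 0, -3, 0, -0.0105, 0, 0, 0, 0, -4.3, 0, -0.014, 0, 0, 0, 0, -5.6, 0, -0.0175, 0, 0, 0, 0, -6.9, 0, -0.021, 0, 0, 0, 0, -8.2, 0, -0.024, 0, 0, 0, 0, -9.4, 0, -0.0245, 0, 0, 0, 0, -9.4, 0, -0.0245, 0, 0, 0, 0, -9.4, 0, -0.0245, 0, 0, 0, 0, -9.4, 0],
)

```text
time_s: 25.68
position: [0.5646, -0.195, 0.0725]
eef_rot: [[-0.843, 0.538, -0.005], [0.538, 0.843, 0.002], [0.005, -0.001, -1.0]]
ft_force: [-8.6, 4.6, 5.5]
opening: 0.006
finger_force: 4.5
```

```bash
python3 - <<'E'
from plan import *
o=cmd((-.0245,0,0,0,0,-9.4));ft(o)
rows([push(a,15) for a in (1.13,1.14)],o)
E
```

```text
measured [  12.7 -158.3   72.5   63.8] F [-8.6  4.6  5.5] open 0.5 fing 4.5
cmd [  15.8 -158.3   72.2]
angle of post 1.1 F tool x 9.74
t 25.68 here [  12.7 -158.3   72.5   63.8]
-0.0019,-0.0001,0.0002,0,0,-0.9,0
-0.0034,-0.0002,0.0002,0,0,-1.5,0
```

The force dropped from 11.8 to 9.0 N between 1.091 and 1.10, so that is the likely catch. I'll go a little past it, then back off to test.

arm_command(
  steps=[-0.0015, 0, 0, 0, 0, -0.6, 0, -0.0035, 0, 0, 0, 0, -1.4, 0, -0.0035, 0, 0, 0, 0, -1.4, 0, -0.0015, 0, 0, 0, 0, -0.6, 0, 0.0005, 0, 0, 0, 0, 0, 0, 0.0025, 0, 0, 0, 0, 1, 0, 0.0045, 0.0005, 0, 0, 0, 1.8, 0, 0.0065, 0.001, 0, 0, 0, 2.5, 0, 0.0085, 0.001, 0, 0, 0, 3.3, 0, 0.0085, 0.001, 0, 0, 0, 3.3, 0],
)

```text
time_s: 26.52
position: [0.5572, -0.1888, 0.0724]
eef_rot: [[-0.81, 0.586, -0.007], [0.586, 0.81, 0.003], [0.007, -0.002, -1.0]]
ft_force: [-9.4, 6.5, 7.5]
opening: 0.005
finger_force: 5.5
```

```bash
python3 - <<'E'
from plan import *
o=cmd((.0085,.001,0,0,0,3.3));ft(o)
E
```

```text
measured [   4.7 -152.8   72.4   60.5] F [-9.4  6.5  7.5] open 0.4 fing 5.5
cmd [   8.6 -153.7   72.2]
angle of post 1.037 F tool x 11.44
```

```bash
python3 - <<'E'
from plan import *
im,d=ctrl.capture("side");im2,d2=ctrl.capture("top")
a=cv2.resize(im[150:270,210:340,::-1],(433,400),interpolation=2);b=cv2.resize(im2[150:230,220:330,::-1],(366,266),interpolation=2)
cv2.imwrite("pics/v7.png",np.hstack([a,np.pad(b,((0,134),(0,0),(0,0)))]))
def px(cam,X,off,s):
    P,_=pose(*X,0);return np.round((proj(cam,P)-off)*s)
for a in (1.0,1.04,1.1):
    X=(95-150*np.cos(a),-30-150*np.sin(a),105);print(a,px("side",X,[210,150],3.33),px("top",X,[220,150],3.33)+[433,0])
print(px("side",(95,-30,58),[210,150],3.33),px("top",(95,-30,58),[220,150],3.33)+[433,0])
E
```

```text
1.0 [197. 275.] [765. 132.]
1.04 [204. 278.] [769. 127.]
1.1 [214. 282.] [774. 120.]
[294. 217.] [637.  46.]
```

View pics/v7.png

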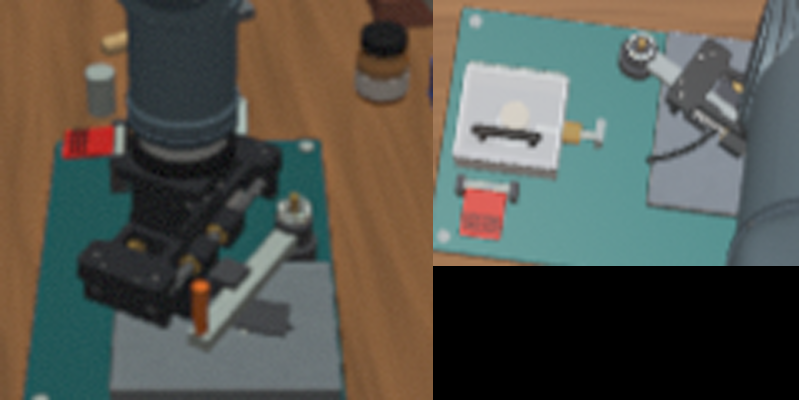

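The post stands at about 1.03 rad (201,285 in the side view) and the lid is shut. It isn't caught, so I continue forward past 1.10.

```bash
python3 - <<'E'
from plan import *
o=cmd()
rows([push(a,15) for a in (1.08,1.1,1.12,1.14,1.15)],o)
E
```

```text
measured [   4.9 -152.9   72.4   60.5] F [-8.5  5.3  6. ] open 0.5 fing 5.0
cmd [   8.6 -153.7   72.2]
t 26.62 here [   4.9 -152.9   72.4   60.5]
-0.0029,-0.0001,0.0002,0,0,-1.3,0
-0.006,-0.0003,0.0002,0,0,-2.5,0
-0.009,-0.0005,0.0002,0,0,-3.6,0
-0.012,-0.0006,0.0002,0,0,-4.8,0
-0.0135,-0.0006,0.0002,0,0,-5.3,0
```

arm_command(
  steps=[-0.002, 0, 0, 0, 0, -0.8, 0, -0.004, 0, 0, 0, 0, -1.6, 0, -0.006, 0, 0, 0, 0, -2.4, 0, -0.008, -0.0005, 0, 0, 0, -3.2, 0, -0.01, -0.0005, 0, 0, 0, -4, 0, -0.012, -0.0005, 0, 0, 0, -4.8, 0, -0.0135, -0.0005, 0, 0, 0, -5.3, 0, -0.0135, -0.0005, 0, 0, 0, -5.3, 0, -0.0135, -0.0005, 0, 0, 0, -5.3, 0, -0.0135, -0.0005, 0, 0, 0, -5.3, 0],
)

```text
time_s: 27.45
position: [0.5692, -0.1986, 0.0725]
eef_rot: [[-0.861, 0.509, -0.004], [0.509, 0.861, 0.001], [0.004, -0.001, -1.0]]
ft_force: [-4.2, 2.4, 2.4]
opening: 0.005
finger_force: 3.0
```

```bash
python3 - <<'E'
from plan import *
o=cmd((-.0135,-.0005,0,0,0,-5.3));ft(o)
E
```

```text
measured [  17.7 -161.3   72.5   65.8] F [-4.2  2.4  2.4] open 0.4 fing 3.0
cmd [  20.1 -160.7   72.2]
angle of post 1.139 F tool x 4.89
```

arm_command(
  steps=[-0.001, 0, 0, 0, 0, -0.4, 0, -0.001, 0, 0, 0, 0, -0.4, 0, 0.001, 0, 0, 0, 0, 0.4, 0, 0.003, 0, 0, 0, 0, 1.2, 0, 0.005, 0, 0, 0, 0, 2, 0, 0.007, 0.0005, 0, 0, 0, 2.7, 0, 0.009, 0.0005, 0, 0, 0, 3.5, 0, 0.011, 0.0005, 0, 0, 0, 4.3, 0, 0.012, 0.0005, 0, 0, 0, 4.7, 0, 0.012, 0.0005, 0, 0, 0, 4.7, 0],
)

```text
time_s: 28.28
position: [0.5613, -0.1916, 0.0722]
eef_rot: [[-0.817, 0.577, -0.0], [0.577, 0.817, 0.0], [0.0, -0.0, -1.0]]
ft_force: [0.5, -0.7, -0.3]
opening: 0.003
finger_force: 0.0
```

```bash
python3 - <<'E'
from plan import *
o=cmd((.012,.0005,0,0,0,4.7));ft(o)
E
```

```text
measured [   9.1 -155.2   72.2   61.1] F [ 0.5 -0.7 -0.3] open 0.2 fing 0.0
cmd [   9.3 -155.4   72.2]
angle of post 1.069 F tool x -0.86
```

Contact is lost with zero force, so the sear holds the arm at about 1.13 rad. I retreat and go over to the trigger.

```bash
python3 - <<'E'
from plan import *
o=cmd()
rows([(0,-145,80,61,0),(-8,-125,115,61,0),(-20,-100,150,61,0),(-35,-65,170,63,0),(-50,-30,170,65,0),(-64,5,170,66,0),(-78,40,165,68,0),(-88,72,150,70,0),(-94,98,130,70,0),(-95,104,115,70,0)],o)
E
```

```text
measured [   9.1 -155.2   72.2   61.1] F [ 0.5 -0.7 -0.3] open 0.2 fing 0.0
cmd [   9.3 -155.4   72.2]
t 28.28 here [   9.1 -155.2   72.2   61.1]
0.0132,0.0046,-0.0078,0,0,0.1,0
0.0298,0.0182,-0.0428,0,0,0.1,0
0.0524,0.0343,-0.0778,0,0,0.1,0
0.0824,0.0577,-0.0978,0,0,-1.9,0
0.1125,0.0812,-0.0978,0,0,-3.9,0
0.1416,0.1051,-0.0978,0,0,-4.9,0
0.1708,0.129,-0.0928,0,0,-6.9,0
0.195,0.1522,-0.0778,0,0,-8.9,0
0.2128,0.172,-0.0578,0,0,-8.9,0
0.2166,0.1768,-0.0428,0,0,-8.9,0
```

arm_command(
  steps=[0.013, 0.0045, -0.008, 0, 0, 0, 0, 0.03, 0.018, -0.04, 0, 0, 0, 0, 0.052, 0.034, -0.07, 0, 0, 0, 0, 0.08, 0.056, -0.09, 0, 0, -2, 0, 0.11, 0.08, -0.095, 0, 0, -4, 0, 0.14, 0.104, -0.095, 0, 0, -5, 0, 0.17, 0.128, -0.09, 0, 0, -7, 0, 0.195, 0.152, -0.075, 0, 0, -9, 0, 0.213, 0.172, -0.058, 0, 0, -9, 0, 0.2165, 0.177, -0.043, 0, 0, -9, 0],
)

```text
time_s: 29.12
position: [0.4859, 0.0834, 0.115]
eef_rot: [[-0.9, 0.436, 0.001], [0.436, 0.9, 0.003], [0.001, 0.003, -1.0]]
ft_force: [-0.1, -0.0, 0.6]
opening: 0.005
finger_force: 0.0
```

```bash
python3 - <<'E'
from plan import *
o=cmd((.2165,.177,-.043,0,0,-9))
rows([(-95,104,60,70,0),(-95,104,54,70,0)],o)
im,d=ctrl.capture("side");im2,d2=ctrl.capture("top")
a=cv2.resize(im[150:270,210:340,::-1],(433,400),interpolation=2);b=cv2.resize(im2[150:230,220:330,::-1],(366,266),interpolation=2)
cv2.imwrite("pics/v8.png",np.hstack([a,np.pad(b,((0,134),(0,0),(0,0)))]))
E
```

```text
measured [-96.3 109.7 115.   70.5] F [-0.1 -0.   0.6] open 0.4 fing 0.0
cmd [-94.9 104.1 115.2]
t 29.12 here [-96.3 109.7 115.   70.5]
0.0001,-0.0002,0.0552,0,0,0.1,0
0.0001,-0.0002,0.0612,0,0,0.1,0
```

View pics/v8.png

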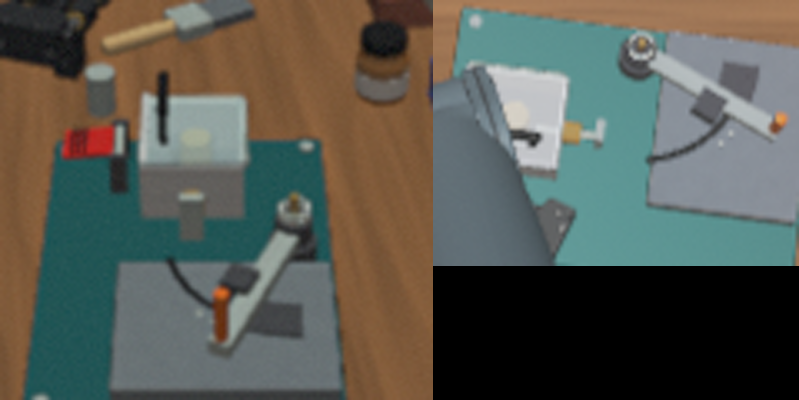

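Hammer held cocked at (222,300) in the side view, the lid shut, and the arm out of the way. Next I press the paddle gradually.

arm_command(
  steps=[0, 0, 0.03, 0, 0, 0, 0, 0, 0, 0.05, 0, 0, 0, 0, 0, 0, 0.058, 0, 0, 0, 0, 0, 0, 0.061, 0, 0, 0, 0, 0, 0, 0.063, 0, 0, 0, 0, 0, 0, 0.065, 0, 0, 0, 0, 0, 0, 0.067, 0, 0, 0, 0, 0, 0, 0.069, 0, 0, 0, 0, 0, 0, 0.07, 0, 0, 0, 0, 0, 0, 0.07, 0, 0, 0, 0],
)

```text
time_s: 30.05
position: [0.4876, 0.0776, 0.0462]
eef_rot: [[-0.897, 0.442, 0.002], [0.442, 0.897, 0.0], [-0.002, 0.001, -1.0]]
ft_force: [-1.9, -1.2, 6.4]
opening: 0.007
finger_force: 3.1
```

```bash
python3 - <<'E'
from plan import *
o=cmd((0,0,.07,0,0,0))
im,d=ctrl.capture("side")
print([ (r["at"],r["conf"]) for r in ctrl.find_in("side","cock_post")[:2]], "rest was (268,216)?; cocked px", [222/3.33+210,300/3.33+150])
cv2.imwrite("pics/v9.png",cv2.resize(im[150:270,210:340,::-1],(433,400),interpolation=2))
h=cv2.cvtColor(im,cv2.COLOR_RGB2HSV);mk=(h[...,0]>5)&(h[...,0]<14)&(h[...,1]>190)&(h[...,2]>120);ys,xs=np.nonzero(mk[180:260,220:300]);print(len(xs),xs.mean()+220,ys.mean()+180)
E
```

```text
measured [-94.  104.2  46.2  70.1] F [-1.9 -1.2  6.4] open 0.6 fing 3.1
cmd [-94.9 104.1  45.2]
[([267.7, 215.1], 0.63), ([271.8, 155.2], 0.41)] rest was (268,216)?; cocked px [276.6666666666667, 240.0900900900901]
9 243.66666666666666 200.88888888888889
```

The post is back near (244,201), so the hammer has flown. I'll lift off and check.

arm_command(
  steps=[0, 0, -0.005, 0, 0, 0, 0, 0, 0, -0.015, 0, 0, 0, 0, 0, 0, -0.03, 0, 0, 0, 0, 0, 0, -0.055, 0, 0, 0, 0, 0.02, 0.01, -0.08, 0, 0, 0, 0, 0.04, 0.03, -0.11, 0, 0, 0, 0, 0.05, 0.06, -0.13, 0, 0, 0, 0, 0.06, 0.09, -0.14, 0, 0, 0, 0, 0.06, 0.1, -0.14, 0, 0, 0, 0, 0.06, 0.1, -0.14, 0, 0, 0, 0],
)

```text
time_s: 30.98
position: [0.4776, 0.1973, 0.1868]
eef_rot: [[-0.899, 0.438, 0.003], [0.438, 0.899, 0.003], [-0.001, 0.003, -1.0]]
ft_force: [-0.8, -0.5, -0.7]
opening: 0.003
finger_force: 0.0
```

```bash
python3 - <<'E'
from plan import *
o=cmd((.06,.1,-.14,0,0,0))
im,d=ctrl.capture("side");im2,d2=ctrl.capture("top")
a=cv2.resize(im[150:240,210:310,::-1],(444,400),interpolation=2);b=cv2.resize(im2[150:230,210:300,::-1],(356,316),interpolation=2)
cv2.imwrite("pics/v10.png",np.hstack([a,np.pad(b,((0,84),(0,0),(0,0)))]))
E
```

```text
measured [-117.2  222.1  186.8   70.4] F [-0.8 -0.5 -0.7] open 0.3 fing 0.0
cmd [-117.3  218.6  185.2]
```

View pics/v10.png

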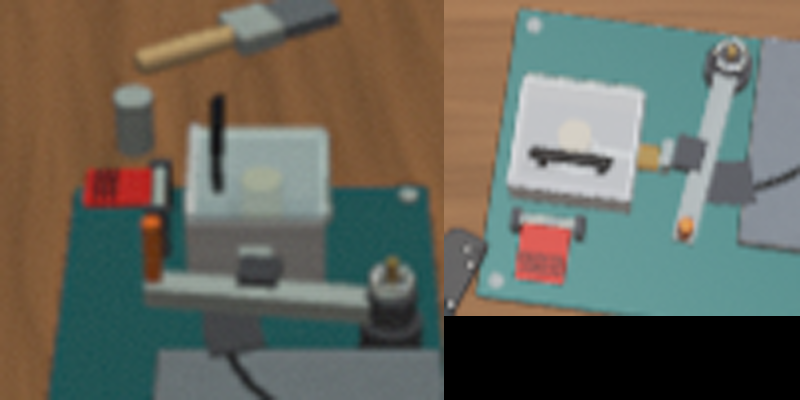

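The hammer lies tilted toward the box with the punch driven. The lid is shut, the paddle is up, and the blank stands upright under the clear lid. I'm handing in.

```bash
python3 -c "
from rig import ctrl
print(ctrl.finish_job())"
```

```text
the job is handed in; nothing more can be done
None
```

I marked the brass blank and handed the job in at about 31 s; no verdict came back. The last picture shows the lid shut, the hammer resting on the driven punch, the trigger up and the blank upright, though one press on the lid bar reached 108 N of the 120 N wrist limit.

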